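Clear the photometer tray: file the cuvettes, tip out the used pots

ROBOT

A 7-joint arm with a two-finger parallel gripper is mounted at the origin on the work surface. World frame = base frame: x ahead of the robot, y to its left, z up, the work surface at z = 0. Lengths are in m, angles in degrees, forces in N, time in s.
With the tool pointing down it reaches from about 0.425 to 0.875 m from the base axis. Payload 4.7 kg.
Tool frame: the origin (TCP) lies at the very end of the fingers, on their centre line; the grasp point (between the pads) lies 19 mm behind it (env.grip_point_offset is the distance from the TCP to the grasp point, in m); z points along the fingers, y is the line along which they close (so a half turn about z gives the same grasp; the last joint's range is limited). The gripper opens to 87 mm and grips with 3 to 60 N. Pads are 19 mm wide; open, the fingers measure 117 mm over their backs; the gripper's body (75 mm by 190 mm) begins 51 mm behind the grasp point.
Start: joints at [-73.333, 18.392, -4.016, 83.108, 1.295, 78.541, -3.26], TCP at [0.178, 0.625, 0.223] pointing down, gripper open.
Joint ranges: [-163.93, 163.93], [-17.29, 119.83], [-79.2, 71.16], [3.27, 140.29], [-89.18, 269.18], [5.43, 117.66], [-154.24, 154.24]. Speed limits (degrees/s): [147.25, 147.25, 180, 180, 180, 180, 180].

INTERFACE

Orientations are given as [roll, pitch, yaw] about the fixed x, y, z axes, in that order (R = Rz(yaw) Ry(pitch) Rx(roll)).
In Python, from cell import env gives the robot as it stands.
- The arm moves only by the tool jog_arm, never from a script. Its argument "motion" is a list of rows, each an object of numbers: "x", "y", "z": the shift along the tool's x, y, z in cm; "ax", "ay", "az": the turn, a rotation vector about the tool's x, y, z in degrees. In form: [{"x": .., "y": .., "z": .., "ax": .., "ay": .., "az": ..}, ...]. A call has exactly 5 rows; each row shifts and turns the commanded pose from where the row before left it, along the tool's axes as they then stand; what a row does not reach is not made up. A row lasts 1/10 s, in which the tool goes at most 50 mm and 8.59 degrees, less where a joint would pass 70% of its speed; a pose out of reach is approached as far as the arm can. A call is refused whole if a number of a shift passes 5 or a number of a turn 8.59, either way. A call with a gripper value outside its range is refused whole. "claw" is the gripper command: -1 is shut, 1 is fully open, values between are in proportion, set as the call begins (left out, the last holds). The fingers move at their own pace and stop on an object; "squeeze" is the grip in N (left out, the last holds). Time passes only in rows, so rows that do not move let the fingers close, or fill a call up. It gives the time, the measured TCP pose, the force, the opening and the grip force at its end, in the units of the state.
- env.get_obs(): the state, without advancing time (a new reading comes with each control period).
- env.read_camera(name): name is "scene" or "side" or "wrist"; returns the picture (400x640x3 uint8, red, green, blue); there is no depth.
- env.camera_params(name): a dict with "fx", "fy", "cx", "cy" (pixels), "k1" (the pictures are not rectified: a ray, as slopes to the right and down, at radius r is drawn at 1 + k1 r^2 times it, then the intrinsics apply), "extrinsics" (4x4, takes a point from world to camera coordinates). Camera axes: x right, y up, looking along -z (the intrinsics and any distortion apply to the point x, -y, -z); pixel columns grow to the right and rows downward; lengths in m; the calibration is good to about 2 mm. A picture is of the moment at which its call begins: read the wrist's pose just before it. camera_params takes no time and is no camera call; for the wrist camera it gives the pose at the moment of the call.
- env.sign_off(): hands the job in; it is judged then, once.
The state is a dict: "time_s": time; "qpos": joint angles; "joint_velocities": joint speeds; "effort": joint torques, N m; "tool_pos": TCP position; "tool_rot": TCP orientation; "force": force on the tool from outside, world axes, zero at the start; "wrist_torque": the same for the moment, N m; "grip_width": finger opening in m; "grasp_force": force on a finger pad.
Only numpy, scipy, OpenCV 4.12 (cv2) and the standard library are available. Lean on these libraries where they do the work, as an engineer would, in place of code of your own. Each camera call takes 0.05 s, during which the arm holds its last target. There are 200 camera calls.

TASK

Clear the aluminium scoop tray after the measuring run: first pick out the reusable black cuvettes and lay each one flat and crosswise in the row of the blue-and-white case that fits its length (45 mm in the wide row, 30 mm in the narrow one). Then lift the tray by its blue grip, tip the used red-lidded pots off its open end into the yellow tub, and set the empty tray back squarely on its green pad. Leave everything else on the bench where it stands.

Things in the scene. Friction and masses are not known exactly. Their poses are not given: they have to be found in the camera images.
- tray: loose aluminium scoop tray, about 0.28 kg, 206 (x) x 136 (y) mm: floor 3 mm thick, side walls 3 mm thick and 9.5 mm high, back wall at +x 16 mm high, no wall at -x, where the pots slide off. A blue grip plate 8 mm thick (x) and 70 mm wide (y) stands in the middle of the back wall, up to 62 mm above the underside. Origin at the centre of the underside; it starts on the pad
- tray_lip (a point): middle of the tray's open edge, at x = -103 mm of the tray, on the floor's upper face
- tray_grip (a point): point in the blue grip plate at which to pinch it from above, fingers closing along the tray's x: x = +100 mm, y = 0, 46 mm above the tray's underside (the plate goes on 16 mm above it, 30 mm below it)
- pad: fixed green rubber pad, 240 (x) x 164 (y) x 3 mm, the tray's place; origin at the centre of its underside. At the start the tray lies on it, squared with it, its grip end towards the pad's +x
- case: fixed cuvette case, 200 (x) x 107 (y) mm: white floor 4 mm thick; blue end walls and three blue rails along x (centred at y = -51, +8, +51 mm), 5 mm thick, rising to 14 mm above the bench. Between them are two rows; cuvettes lie crosswise (their length along the case's y), side by side along x. Its lid, 10 mm high, lies open beyond the -y rail. Origin at the centre of the underside
- long_row (a point): middle of the wide row for the 45 mm cuvettes, on its floor, 4 mm above the bench; the row is 54 mm wide (y) and 190 mm long (x); axes as the case
- short_row (a point): middle of the narrow row for the 30 mm cuvettes, on its floor, 4 mm above the bench; the row is 38 mm wide (y) and 190 mm long (x); axes as the case
- tub: fixed open yellow waste tub, outside 160 (x) x 190 (y) mm with a rim bead to 168 x 198 mm, 95 mm high, walls and floor 4 mm; origin at the centre of its underside
- long1: long black-walled glass cuvette, a square bar 12.5 x 12.5 mm and 45 mm long with glass windows and a white collar near one end, 16 g; origin at its centre, x along its length, four sides alike. It starts lying on the tray, roughly along the tray's x. May be absent (None)
- long2: long black-walled glass cuvette, a square bar 12.5 x 12.5 mm and 45 mm long with glass windows and a white collar near one end, 16 g; origin at its centre, x along its length, four sides alike. It starts lying on the tray, roughly along the tray's x. May be absent (None)
- long3: long black-walled glass cuvette, a square bar 12.5 x 12.5 mm and 45 mm long with glass windows and a white collar near one end, 16 g; origin at its centre, x along its length, four sides alike. It starts lying on the tray, roughly along the tray's x. May be absent (None)
- short1: short black-walled glass cuvette, a square bar 12.5 x 12.5 mm and 30 mm long with glass windows and a white collar near one end, 16 g; origin at its centre, x along its length, four sides alike. It starts lying on the tray, roughly along the tray's x. May be absent (None)
- short2: short black-walled glass cuvette, a square bar 12.5 x 12.5 mm and 30 mm long with glass windows and a white collar near one end, 16 g; origin at its centre, x along its length, four sides alike. It starts lying on the tray, roughly along the tray's x. May be absent (None)
- short3: short black-walled glass cuvette, a square bar 12.5 x 12.5 mm and 30 mm long with glass windows and a white collar near one end, 16 g; origin at its centre, x along its length, four sides alike. It starts lying on the tray, roughly along the tray's x. May be absent (None)
- pot1: used sample pot, white with a red lid, cylinder of diameter 25 mm, 22 mm tall, 14 g, smooth: slides on the tray once it is tipped past 16 to 23 deg; origin at the centre of its underside, z up through the lid. It starts standing near the back wall of the tray. May be absent (None)
- pot2: used sample pot, white with a red lid, cylinder of diameter 25 mm, 22 mm tall, 14 g, smooth: slides on the tray once it is tipped past 16 to 23 deg; origin at the centre of its underside, z up through the lid. It starts standing near the back wall of the tray. May be absent (None)
- pot3: used sample pot, white with a red lid, cylinder of diameter 25 mm, 22 mm tall, 14 g, smooth: slides on the tray once it is tipped past 16 to 23 deg; origin at the centre of its underside, z up through the lid. It starts standing near the back wall of the tray. May be absent (None)
- pot4: used sample pot, white with a red lid, cylinder of diameter 25 mm, 22 mm tall, 14 g, smooth: slides on the tray once it is tipped past 16 to 23 deg; origin at the centre of its underside, z up through the lid. It starts standing near the back wall of the tray. May be absent (None)
- tipbox: bystander: teal pipette-tip box with a clear lid, 85 x 120 x 63 mm; origin under its centre
- reagent: bystander: amber reagent bottle, 56 mm across, 110 mm tall; origin under its centre
- timer: bystander: flat white lab timer, 66 x 66 x 16 mm; origin under its centre
- slidebox: bystander: blue slide box, 85 x 100 x 34 mm; origin under its centre
- marker: bystander: white marker pen with a black cap, 135 x 13 x 13 mm, along its x; origin under its centre
- washbottle: bystander: turquoise wash bottle, 64 mm across, 150 mm tall; origin under its centre

How it is judged:
By the outcome, as a careful person would: the job done as asked, in the order asked, and still so for the second after the job is handed in, with the robot touching nothing.
Of long1, long2, long3, short1, short2, short3 only 4 to 6 are there at a start; the rules pass over those that are not, and their reading is None.
Of pot1, pot2, pot3, pot4 only 2 to 4 are there at a start; the rules pass over those that are not, and their reading is None.
At some moment in a run one of long1, long2, long3, short1, short2, short3 may be knocked a few centimetres aside while the robot is not near it.
It also fails if it takes over 210 s, if anything falls off the work surface, if the arm or the gripper's body presses on something with over 40 N, if the wrist force passes 120 N, or if a joint passes its speed limit or range.

## Working session

There is one attempt and no reset: what is moved stays moved. The work goes in short steps, Python scripts to look and compute and a tool call to move; the robot and the scene stay as the last step left them, time stands still between calls to the robot, and variables do not carry over. Pictures are saved under pics/ and viewed, at most 14 in all, crops included, and the job is handed in when it is done.

Besides the shell and the picture viewer there is one more tool, called after ">>>" as a command line: name --argument value ..., lists and objects as JSON in quotes. jog_arm: Moves the arm, as the interface text tells. Its arguments: {"type":"object","properties":{"motion":{"type":"array"},"claw":{"type":"number"},"squeeze":{"type":"number"}},"required":["motion"]}

```bash
ls; mkdir -p pics; python3 - <<'E'
from cell import env
import cv2,numpy as np
o=env.get_obs();print({k:np.round(v,3).tolist() for k,v in o.items()}, env.grip_point_offset)
for n in ["scene","side","wrist"]:
    p=env.camera_params(n);print(n,{k:np.round(v,3).tolist() for k,v in p.items()})
    im=env.read_camera(n);cv2.imwrite(f"pics/{n}0.png",im[:,:,::-1])
E
```

```text
pics
{'time_s': 0.0, 'qpos': [-73.333, 18.44, -4.015, 83.177, 1.294, 78.539, -3.26], 'joint_velocities': [-0.003, 0.006, 0.034, -0.018, -0.0, -0.114, 0.061], 'effort': [-0.0, -49.129, -0.404, -31.253, -0.064, 0.043, 0.0], 'tool_pos': [0.178, 0.625, 0.221], 'tool_rot': [-179.889, 0.005, 164.143], 'force': [0.224, -0.681, 0.086], 'wrist_torque': [0.024, 0.002, -0.033], 'grasp_force': 0.0, 'grip_width': 0.087} 0.0187
scene {'fx': 397.918, 'fy': 397.918, 'cx': 318.995, 'cy': 195.474, 'k1': 0.016, 'extrinsics': [[-0.142, 0.99, -0.012, 0.05], [-0.849, -0.116, 0.516, 0.413], [0.509, 0.084, 0.857, -1.44], [0.0, 0.0, 0.0, 1.0]]}
side {'fx': 516.76, 'fy': 516.76, 'cx': 315.224, 'cy': 201.787, 'k1': 0.034, 'extrinsics': [[-0.977, -0.214, 0.013, 0.523], [0.163, -0.701, 0.695, -0.103], [-0.139, 0.681, 0.719, -1.548], [0.0, 0.0, 0.0, 1.0]]}
wrist {'fx': 278.306, 'fy': 278.306, 'cx': 317.274, 'cy': 197.005, 'k1': -0.049, 'extrinsics': [[0.273, 0.962, -0.003, -0.648], [-0.925, 0.262, -0.274, 0.034], [-0.263, 0.077, 0.962, -0.392], [0.0, 0.0, 0.0, 1.0]]}
```

View pics/scene0.png

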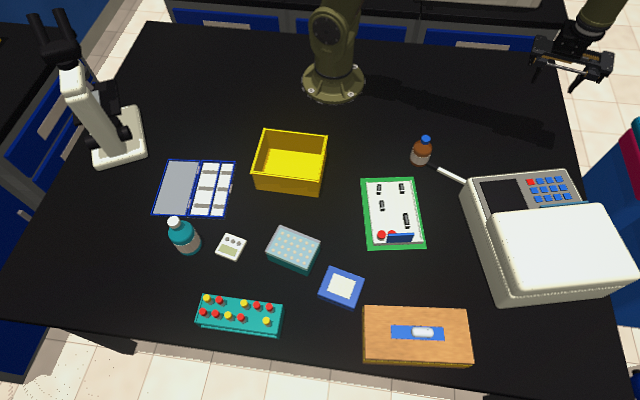

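View pics/side0.png

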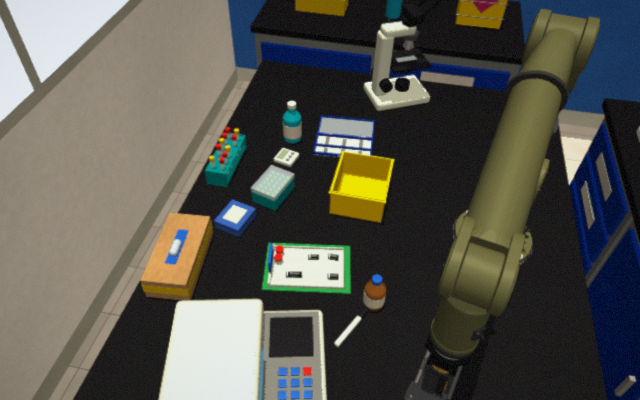

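```bash
cat > h.py <<'E'
from cell import env
import cv2,numpy as np
from scipy.spatial.transform import Rotation as R
def p2w(n,uv,z,p=None):
    "pixels (N,2) -> world xy on plane z (scalar or N)"
    p=p or env.camera_params(n)
    uv=np.atleast_2d(np.array(uv,float)); z=np.broadcast_to(np.array(z,float),len(uv))
    d=(uv-[p['cx'],p['cy']])/[p['fx'],p['fy']]
    s=d.copy()
    for _ in range(20): s=d/(1+p['k1']*(s**2).sum(1,keepdims=True))
    E=np.array(p['extrinsics']);Rm=E[:3,:3];c=-Rm.T@E[:3,3]
    r=np.c_[s[:,0],-s[:,1],-np.ones(len(s))]@Rm
    t=(z-c[2])/r[:,2]
    return (c+t[:,None]*r)
def w2p(n,P,p=None):
    p=p or env.camera_params(n);E=np.array(p['extrinsics'])
    q=np.atleast_2d(P)@E[:3,:3].T+E[:3,3]
    s=np.c_[q[:,0],-q[:,1]]/-q[:,2:]
    s=s*(1+p['k1']*(s**2).sum(1,keepdims=True))
    return s*[p['fx'],p['fy']]+[p['cx'],p['cy']]
def delta(pos,yaw=None,rot=None):
    "tool-frame shift (cm) and rotvec (deg) from present pose to target"
    o=env.get_obs();r0=R.from_euler('xyz',o['tool_rot'],degrees=True)
    sh=r0.inv().apply(np.array(pos)-o['tool_pos'])*100
    out=[np.round(sh,2).tolist()]
    if yaw is not None: rot=[180,0,yaw]
    if rot is not None: out.append(np.round((r0.inv()*R.from_euler('xyz',rot,degrees=True)).as_rotvec(degrees=True),2).tolist())
    return out
def snap(n,name):
    p=env.camera_params(n);im=env.read_camera(n)[:,:,::-1].copy();cv2.imwrite(f'pics/{name}.png',im);return im,p
E
python3 - <<'E'
from h import *
pr=lambda t,a:print(t,np.round(a,3)[:,:2].tolist())
pr('pad',p2w('scene',[[360,178],[415,177],[427,249],[367,250]],.003))
pr('case outer (with lid)',p2w('scene',[[168,159],[237,161],[225,217],[151,215]],.014))
pr('tub rim',p2w('scene',[[262,129],[328,134],[320,178],[251,171]],.095))
pr('cuv',p2w('scene',[[379,188],[401,188],[382,205],[406,219]],.015))
pr('pots',p2w('scene',[[381,235],[391,234]],.028))
a=cv2.imread('pics/scene0.png')
m=np.vstack([cv2.resize(a[170:255,350:435],(600,600),interpolation=3)])
l=cv2.resize(a[125:225,145:335],(800,421),interpolation=3)
cv2.imwrite('pics/c1.png',m)
E
```

```text
pad [[0.407, 0.135], [0.381, 0.301], [0.616, 0.338], [0.641, 0.175]]
case outer (with lid) [[0.424, -0.468], [0.402, -0.251], [0.6, -0.236], [0.623, -0.449]]
tub rim [[0.331, -0.176], [0.324, 0.024], [0.484, 0.023], [0.487, -0.174]]
cuv [[0.443, 0.194], [0.434, 0.258], [0.5, 0.206], [0.537, 0.276]]
pots [[0.603, 0.208], [0.596, 0.235]]
```

View pics/c1.png

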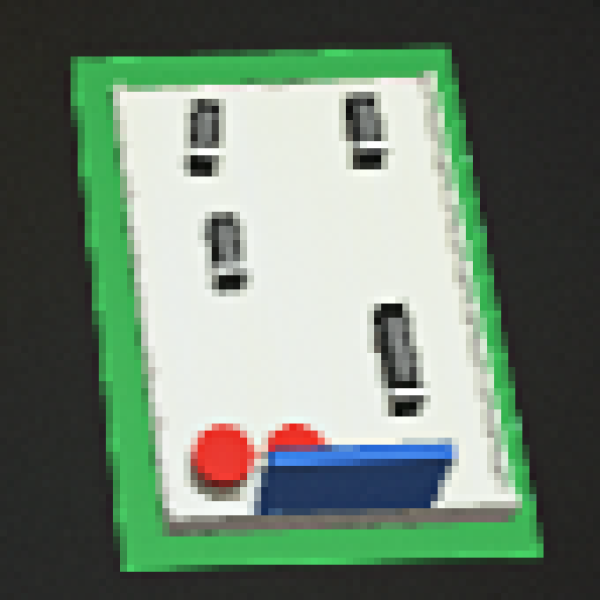

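```bash
python3 - <<'E'
from h import *
o=env.get_obs();p=env.camera_params('wrist');E=p['extrinsics'];E=np.array(E)
c=-E[:3,:3].T@E[:3,3];r0=R.from_euler('xyz',o['tool_rot'],degrees=True)
print('cam in tool',r0.inv().apply(c-o['tool_pos']),'look',r0.inv().apply(-E[2,:3]))
b=lambda *uv:np.round(p2w('scene',uv,0),3)[:,:2].tolist()
print('reagent,marker ends,wash,tipbox',b([421,164],[439,169],[465,182],[186,254],[293,262]))
r1=R.from_euler('xyz',[180,0,189],degrees=True)
print((r0.inv()*r1).as_rotvec(degrees=True))
print('shift in ψ=189 frame',r1.inv().apply(np.array([.50,.235,.30])-o['tool_pos'])*100)
E
```

```text
cam in tool [ 0.07515057 -0.00114572 -0.16334146] look [-0.27378257 -0.00096179  0.96179113]
reagent,marker ends,wash,tipbox [[0.327, 0.319], [0.339, 0.374], [0.377, 0.451], [0.72, -0.318], [0.703, -0.021]]
[-8.42430262e-02 -1.46504148e-02 -2.48593327e+01]
shift in ψ=189 frame [-25.74523644 -43.54748964  -7.82979912]
```

>>> jog_arm --motion '[{"z": -4, "az": -8.29}, {"z": -4, "az": -8.29}, {"az": -8.29}, {"x": -2.15, "y": -3.63}, {"x": -2.15, "y": -3.63}]' --claw -0.4 --squeeze 12

```text
$.motion[0]: bad value
```

>>> jog_arm --motion '[{"x": -2.15, "y": -3.63}, {"x": -2.15, "y": -3.63}, {"x": -2.15, "y": -3.63}, {"x": -2.15, "y": -3.63}, {"x": -2.15, "y": -3.63}]'

```text
$.motion[0]: bad value
```

>>> jog_arm --motion '[{"x": -2.15, "y": -3.63}, {"x": -2.15, "y": -3.63}, {"x": -2.15, "y": -3.63}, {"x": -2.15, "y": -3.63}, {"x": -2.15, "y": -3.63}]'

```text
$.motion[0]: bad value
```

>>> jog_arm --motion '[{"z": 4}, {"z": 4}, {"z": 4}, {"z": 2}, {}]'

```text
$.motion[0]: bad value
```

```bash
python3 - <<'E'
from h import *
o=env.get_obs();print(o['time_s'],o['tool_pos'],o['tool_rot'],o['grip_width'])
im,p=snap('wrist','w1')
import pickle;pickle.dump(p,open('w1.pkl','wb'))
cv2.imwrite('pics/w1b.png',cv2.resize(im[20:380,120:520],(800,720),interpolation=3)[:600])
E
```

```text
0.15 [0.17759402 0.62483905 0.22170201] [-1.79915247e+02  3.79559572e-03  1.64140666e+02] 0.0869969439169657
```

View pics/w1.png

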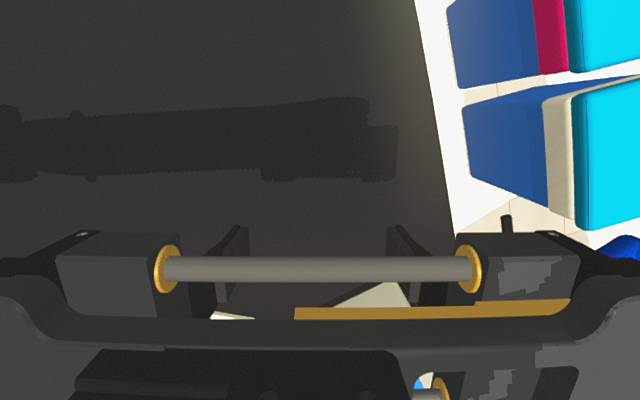

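>>> jog_arm --motion '[{"x": 0, "y": 0, "z": -4, "ax": 0, "ay": 0, "az": -8.29}, {"x": 0, "y": 0, "z": -4, "ax": 0, "ay": 0, "az": -8.29}, {"x": 0, "y": 0, "z": 0, "ax": 0, "ay": 0, "az": -8.29}, {"x": -1.6, "y": -3.96, "z": 0, "ax": 0, "ay": 0, "az": 0}, {"x": -1.6, "y": -3.96, "z": 0, "ax": 0, "ay": 0, "az": 0}]' --claw -0.4 --squeeze 12

```text
time_s: 0.7
tool_pos: [0.2211, 0.5518, 0.3019]
tool_rot: [-180.0, -0.0, -170.8]
force: [1.0, 0.0, -0.1]
grip_width: 0.0553
grasp_force: 0.0
```

>>> jog_arm --motion '[{"x": -1.6, "y": -3.96, "z": 0, "ax": 0, "ay": 0, "az": 0}, {"x": -1.6, "y": -3.96, "z": 0, "ax": 0, "ay": 0, "az": 0}, {"x": -1.6, "y": -3.96, "z": 0, "ax": 0, "ay": 0, "az": 0}, {"x": -1.6, "y": -3.96, "z": 0, "ax": 0, "ay": 0, "az": 0}, {"x": -1.6, "y": -3.96, "z": 0, "ax": 0, "ay": 0, "az": 0}]'

```text
time_s: 1.2
tool_pos: [0.3323, 0.3673, 0.3025]
tool_rot: [180.0, 0.0, -171.0]
force: [0.6, -0.0, 0.2]
grip_width: 0.0269
grasp_force: 0.0
```

>>> jog_arm --motion '[{"x": -1.6, "y": -3.96, "z": 0, "ax": 0, "ay": 0, "az": 0}, {"x": -1.6, "y": -3.96, "z": 0, "ax": 0, "ay": 0, "az": 0}, {"x": -1.6, "y": -3.96, "z": 0, "ax": 0, "ay": 0, "az": 0}, {"x": -1.6, "y": -3.96, "z": 0, "ax": 0, "ay": 0, "az": 0}, {"x": 0, "y": 0, "z": 4, "ax": 0, "ay": 0, "az": 0}]'

```text
time_s: 1.7
tool_pos: [0.426, 0.2178, 0.2673]
tool_rot: [179.8, 0.6, -171.6]
force: [1.0, 0.8, -0.5]
grip_width: 0.0261
grasp_force: 0.0
```

>>> jog_arm --motion '[{"x": 0, "y": 0, "z": 4, "ax": 0, "ay": 0, "az": 0}, {"x": 0, "y": 0, "z": 4, "ax": 0, "ay": 0, "az": 0}, {"x": 0, "y": 0, "z": 2, "ax": 0, "ay": 0, "az": 0}, {"x": 0, "y": 0, "z": 0, "ax": 0, "ay": 0, "az": 0}, {"x": 0, "y": 0, "z": 0, "ax": 0, "ay": 0, "az": 0}]'

```text
time_s: 2.2
tool_pos: [0.4199, 0.2228, 0.1632]
tool_rot: [180.0, 0.0, -171.0]
force: [-0.2, 0.8, 0.3]
grip_width: 0.0261
grasp_force: 0.0
```

```bash
python3 - <<'E'
from h import *
o=env.get_obs();print(o['time_s'],o['tool_pos'],o['tool_rot'],o['grip_width'])
im,p=snap('wrist','w2')
import pickle;pickle.dump(p,open('w2.pkl','wb'))
cv2.imwrite('pics/w2b.png',cv2.resize(im[:270,130:490],(800,600),interpolation=3))
E
```

```text
2.2 [0.41993521 0.22275752 0.16315273] [ 1.79993696e+02  2.02020415e-02 -1.70986644e+02] 0.026143268229004882
```

View pics/w2b.png

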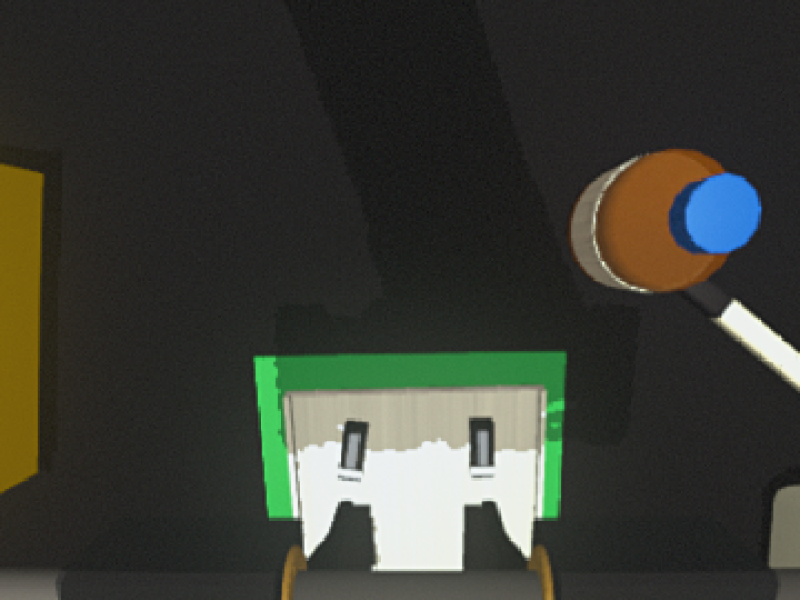

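>>> jog_arm --motion '[{"x": -4, "y": 0, "z": 0, "ax": 0, "ay": 0, "az": 0}, {"x": -4, "y": 0, "z": 0, "ax": 0, "ay": 0, "az": 0}, {"x": -4, "y": 0, "z": 0, "ax": 0, "ay": 0, "az": 0}, {"x": -4, "y": 0, "z": 0, "ax": 0, "ay": 0, "az": 0}, {"x": 0, "y": 0, "z": 0, "ax": 0, "ay": 0, "az": 0}]'

```text
time_s: 2.75
tool_pos: [0.5827, 0.2479, 0.1632]
tool_rot: [-179.9, 0.3, -171.1]
force: [-0.1, -0.3, -0.3]
grip_width: 0.0261
grasp_force: 0.0
```

>>> jog_arm --motion '[{"x": 0, "y": 0, "z": 0, "ax": 0, "ay": 0, "az": 0}, {"x": 0, "y": 0, "z": 0, "ax": 0, "ay": 0, "az": 0}, {"x": 0, "y": 0, "z": 0, "ax": 0, "ay": 0, "az": 0}, {"x": 0, "y": 0, "z": 0, "ax": 0, "ay": 0, "az": 0}, {"x": 0, "y": 0, "z": 0, "ax": 0, "ay": 0, "az": 0}]'

```text
time_s: 3.25
tool_pos: [0.5773, 0.2479, 0.1632]
tool_rot: [180.0, 0.0, -171.0]
force: [-0.3, 0.1, -0.4]
grip_width: 0.0262
grasp_force: 0.0
```

```bash
python3 - <<'E'
from h import *
o=env.get_obs();print(o['time_s'],o['tool_pos'],o['tool_rot'],o['grip_width'])
im,p=snap('wrist','w3')
import pickle;pickle.dump(p,open('w3.pkl','wb'))
cv2.imwrite('pics/w3b.png',cv2.resize(im[20:260,160:480],(800,600),interpolation=3))
E
```

```text
3.25 [0.57731981 0.24786435 0.16321435] [ 1.79959711e+02  3.86648562e-02 -1.70961140e+02] 0.026177678828822392
```

View pics/w3b.png

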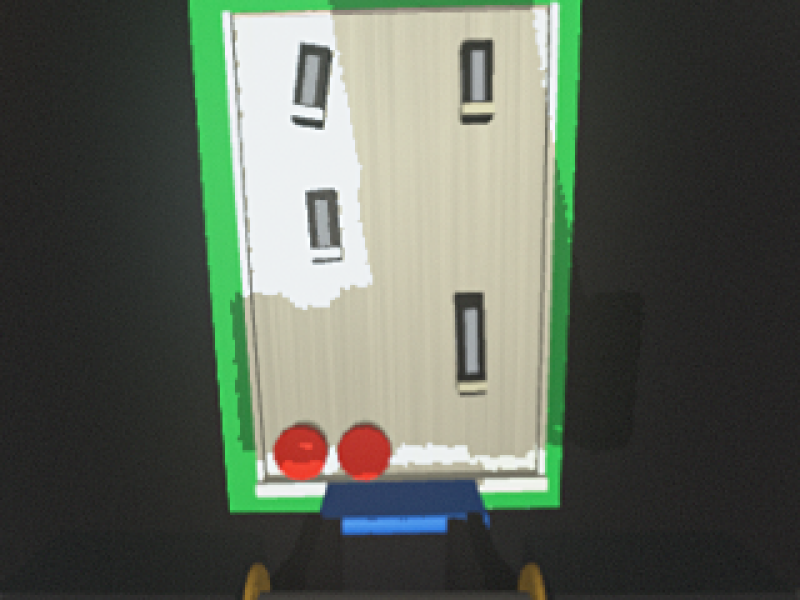

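```bash
python3 - <<'E'
from h import *
import pickle;p=pickle.load(open('w3.pkl','rb'))
f=lambda uv,z:p2w('wrist',np.array(uv)/2.5+[160,20],z,p)
for n,a,b in [('C1',(316,45),(308,119)),('C2',(478,41),(477,116)),('C3',(320,190),(327,261)),('C4',(468,294),(472,394))]:
    q=f([a,b],.0185);d=q[1]-q[0];print(n,q.mean(0).round(4),'len',np.linalg.norm(d).round(4),'yaw',np.degrees(np.arctan2(d[1],d[0])).round(1))
q=f([(301,449),(364,449)],.028);print('pots',q.round(3).tolist())
q=f([(231,512),(560,507)],.003);print('pad far',q.round(4).tolist())
q=f([(191,0),(579,0)],.003);print('pad sides',q.round(4).tolist())
q=f([(224,11),(558,3),(256,497),(549,491)],[.0125,.0125,.006,.006]);print('tray L front,R front, backL, backR',q.round(4).tolist())
q=f([(342,533),(447,531),(328,517),(488,514)],.065);print('grip top',q.round(4).tolist())
E
```

```text
C1 [0.4444 0.1922 0.0185] len 0.0282 yaw 1.0
C2 [0.4325 0.2583 0.0185] len 0.0283 yaw 9.7
C3 [0.4996 0.2044 0.0185] len 0.0292 yaw 13.5
C4 [0.5396 0.2752 0.0185] len 0.0445 yaw 13.0
pots [[0.596, 0.208, 0.028], [0.592, 0.236, 0.028]]
pad far [[0.6421, 0.1751, 0.003], [0.6137, 0.3367, 0.003]]
pad sides [[0.4171, 0.1356, 0.003], [0.3917, 0.2958, 0.003]]
tray L front,R front, backL, backR [[0.4217, 0.1523, 0.0125], [0.3975, 0.2858, 0.0125], [0.631, 0.1871, 0.006], [0.6053, 0.3285, 0.006]]
grip top [[0.6173, 0.232, 0.065], [0.6098, 0.274, 0.065], [0.6113, 0.2255, 0.065], [0.5999, 0.289, 0.065]]
```

>>> jog_arm --motion '[{"x": 0, "y": 0, "z": 0, "ax": 0, "ay": 0, "az": -4}, {"x": 3.06, "y": 3.51, "z": 0, "ax": 0, "ay": 0, "az": 0}, {"x": 0, "y": 0, "z": 4, "ax": 0, "ay": 0, "az": 0}, {"x": 0, "y": 0, "z": 4, "ax": 0, "ay": 0, "az": 0}, {"x": 0, "y": 0, "z": 3, "ax": 0, "ay": 0, "az": 0}]' --squeeze 20

```text
time_s: 3.8
tool_pos: [0.5387, 0.275, 0.0507]
tool_rot: [-180.0, -0.1, -166.9]
force: [0.5, -0.3, -0.5]
grip_width: 0.0261
grasp_force: 0.0
```

>>> jog_arm --motion '[{"x": 0, "y": 0, "z": 0, "ax": 0, "ay": 0, "az": 0}, {"x": 0, "y": 0, "z": 1.5, "ax": 0, "ay": 0, "az": 0}, {"x": 0, "y": 0, "z": 1.5, "ax": 0, "ay": 0, "az": 0}, {"x": 0, "y": 0, "z": 1.3, "ax": 0, "ay": 0, "az": 0}, {"x": 0, "y": 0, "z": 0, "ax": 0, "ay": 0, "az": 0}]'

```text
time_s: 4.3
tool_pos: [0.5389, 0.2744, 0.0078]
tool_rot: [-179.9, -0.2, -167.0]
force: [-0.8, -0.2, -0.6]
grip_width: 0.0263
grasp_force: 0.0
```

>>> jog_arm --motion '[{"x": 0, "y": 0, "z": 0, "ax": 0, "ay": 0, "az": 0}, {"x": 0, "y": 0, "z": 0, "ax": 0, "ay": 0, "az": 0}, {"x": 0, "y": 0, "z": 0, "ax": 0, "ay": 0, "az": 0}, {"x": 0, "y": 0, "z": 0, "ax": 0, "ay": 0, "az": 0}, {"x": 0, "y": 0, "z": 0, "ax": 0, "ay": 0, "az": 0}]' --claw -1

```text
time_s: 4.8
tool_pos: [0.5407, 0.2753, 0.0104]
tool_rot: [180.0, 0.1, -167.0]
force: [0.3, -0.6, 2.3]
grip_width: 0.0121
grasp_force: 20.0
```

>>> jog_arm --motion '[{"x": 0, "y": 0, "z": -1, "ax": 0, "ay": 0, "az": 0}, {"x": 0, "y": 0, "z": -2, "ax": 0, "ay": 0, "az": 0}, {"x": 0, "y": 0, "z": -4, "ax": 0, "ay": 0, "az": 0}, {"x": 0, "y": 0, "z": -4, "ax": 0, "ay": 0, "az": 0}, {"x": 0, "y": 0, "z": -4, "ax": 0, "ay": 0, "az": 0}]'

```text
time_s: 5.3
tool_pos: [0.5397, 0.2747, 0.1616]
tool_rot: [-180.0, -0.0, -167.0]
force: [0.3, 0.7, 0.0]
grip_width: 0.0122
grasp_force: 20.0
```

>>> jog_arm --motion '[{"x": 0.49, "y": -4.03, "z": -1, "ax": 0, "ay": 0, "az": 0}, {"x": 0.49, "y": -4.03, "z": -1, "ax": 0, "ay": 0, "az": 0}, {"x": 0.49, "y": -4.03, "z": -1, "ax": 0, "ay": 0, "az": 0}, {"x": 0.49, "y": -4.03, "z": -1, "ax": 0, "ay": 0, "az": 0}, {"x": 0.49, "y": -4.03, "z": -1, "ax": 0, "ay": 0, "az": 0}]'

```text
time_s: 5.8
tool_pos: [0.5613, 0.0714, 0.2107]
tool_rot: [180.0, 0.0, -167.0]
force: [1.3, 1.0, -0.3]
grip_width: 0.0125
grasp_force: 20.0
```

>>> jog_arm --motion '[{"x": 0.49, "y": -4.03, "z": 0, "ax": 0, "ay": 0, "az": 0}, {"x": 0.49, "y": -4.03, "z": 0, "ax": 0, "ay": 0, "az": 0}, {"x": 0.49, "y": -4.03, "z": 0, "ax": 0, "ay": 0, "az": 0}, {"x": 0.49, "y": -4.03, "z": 0, "ax": 0, "ay": 0, "az": 0}, {"x": 0.49, "y": -4.03, "z": 0, "ax": 0, "ay": 0, "az": 0}]'

```text
time_s: 6.3
tool_pos: [0.5828, -0.1302, 0.2103]
tool_rot: [180.0, 0.0, -167.0]
force: [0.8, 0.3, 0.7]
grip_width: 0.0117
grasp_force: 20.0
```

>>> jog_arm --motion '[{"x": 0.49, "y": -4.03, "z": 0, "ax": 0, "ay": 0, "az": 0}, {"x": 0.49, "y": -4.03, "z": 0, "ax": 0, "ay": 0, "az": 0}, {"x": 0.49, "y": -4.03, "z": 0, "ax": 0, "ay": 0, "az": 0}, {"x": 0.49, "y": -4.03, "z": 0, "ax": 0, "ay": 0, "az": 0}, {"x": 0, "y": 0, "z": 0, "ax": 0, "ay": 0, "az": 0}]'

```text
time_s: 6.8
tool_pos: [0.5975, -0.2982, 0.2099]
tool_rot: [-179.7, -0.1, -167.5]
force: [-0.6, -0.9, -0.0]
grip_width: 0.0122
grasp_force: 20.0
```

>>> jog_arm --motion '[{"x": 0, "y": 0, "z": 0, "ax": 0, "ay": 0, "az": 0}, {"x": 0, "y": 0, "z": 0, "ax": 0, "ay": 0, "az": 0}, {"x": 0, "y": 0, "z": 0, "ax": 0, "ay": 0, "az": 0}, {"x": 0, "y": 0, "z": 0, "ax": 0, "ay": 0, "az": 0}, {"x": 0, "y": 0, "z": 0, "ax": 0, "ay": 0, "az": 0}]'

```text
time_s: 7.3
tool_pos: [0.6005, -0.2891, 0.2098]
tool_rot: [180.0, 0.0, -166.9]
force: [-0.2, -0.5, -0.6]
grip_width: 0.0121
grasp_force: 20.0
```

```bash
python3 - <<'E'
from h import *
o=env.get_obs();print(o['time_s'],o['tool_pos'],o['tool_rot'],o['grip_width'])
im,p=snap('wrist','w4')
import pickle;pickle.dump(p,open('w4.pkl','wb'))
cv2.imwrite('pics/w4b.png',cv2.resize(im[20:260,160:480],(800,600),interpolation=3))
E
```

```text
7.3 [ 0.60054585 -0.28906254  0.20976087] [ 1.79979354e+02  2.86222641e-02 -1.66896812e+02] 0.012052332682698183
```

View pics/w4b.png

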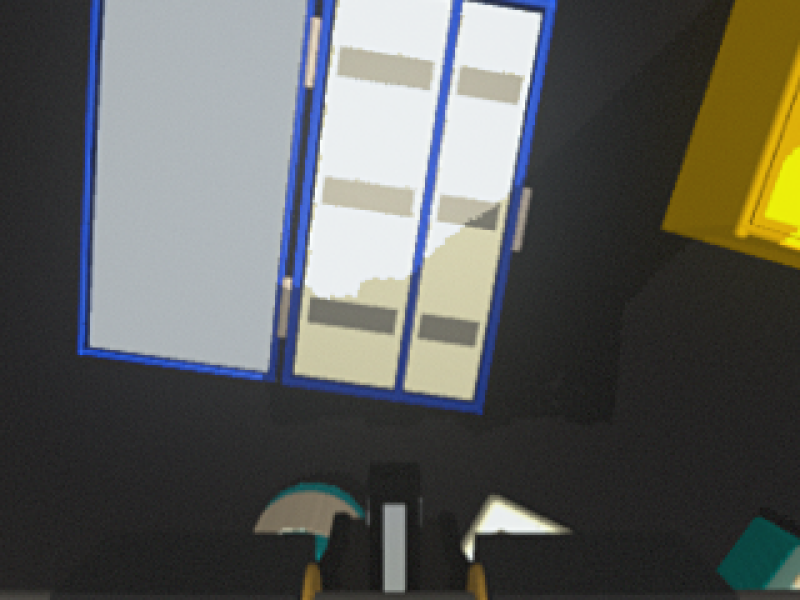

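```bash
python3 - <<'E'
from h import *
import pickle;p=pickle.load(open('w4.pkl','rb'))
f=lambda uv,z:p2w('wrist',np.array(uv)/2.5+[160,20],z,p)
q=f([(283,382),(481,410),(399,396),(319,0),(553,0)],.014);print('case corners, mid rail, sides',q.round(4).tolist())
w=f([(352,315),(368,196),(385,68)],.004);n=f([(448,330),(468,212),(490,84)],.004)
print('wide marks',w.round(4).tolist(),'narrow',n.round(4).tolist())
for a in (w,n):
    d=a[0]-a[2];print(np.degrees(np.arctan2(d[1],d[0])))
q=f([(660,229),(737,235)],[0,.095]);print('tub',q)
E
```

```text
case corners, mid rail, sides [[0.6076, -0.348, 0.014], [0.5986, -0.243, 0.014], [0.6011, -0.287, 0.014], [0.4271, -0.3659, 0.014], [0.4021, -0.2604, 0.014]]
wide marks [[0.5665, -0.3204, 0.004], [0.5065, -0.3252, 0.004], [0.4466, -0.3302, 0.004]] narrow [[0.5626, -0.2694, 0.004], [0.5025, -0.2742, 0.004], [0.4419, -0.2788, 0.004]]
4.66467426519855
4.465072354058398
tub [[ 0.48701778 -0.17471168  0.        ]
 [ 0.49205353 -0.17821712  0.095     ]]
```

>>> jog_arm --motion '[{"x": 0, "y": 0, "z": 0, "ax": 0, "ay": 0, "az": 8.2}, {"x": 0, "y": 0, "z": 0, "ax": 0, "ay": 0, "az": 8.2}, {"x": 0, "y": 0, "z": 0, "ax": 0, "ay": 0, "az": 8.2}, {"x": 0, "y": 0, "z": 0, "ax": 0, "ay": 0, "az": 8.2}, {"x": 0, "y": 0, "z": 0, "ax": 0, "ay": 0, "az": 8.2}]'

```text
time_s: 7.85
tool_pos: [0.6003, -0.2899, 0.2096]
tool_rot: [180.0, 0.0, 151.7]
force: [0.0, 0.3, -0.4]
grip_width: 0.0124
grasp_force: 20.0
```

>>> jog_arm --motion '[{"x": 0, "y": 0, "z": 0, "ax": 0, "ay": 0, "az": 8.2}, {"x": 0, "y": 0, "z": 0, "ax": 0, "ay": 0, "az": 8.2}, {"x": 0, "y": 0, "z": 0, "ax": 0, "ay": 0, "az": 8.2}, {"x": 0, "y": 0, "z": 0, "ax": 0, "ay": 0, "az": 8.2}, {"x": 0, "y": 0, "z": 0, "ax": 0, "ay": 0, "az": 8.2}]'

```text
time_s: 8.35
tool_pos: [0.6003, -0.2898, 0.2096]
tool_rot: [180.0, -0.0, 110.7]
force: [-0.5, -0.6, -0.6]
grip_width: 0.0122
grasp_force: 20.0
```

>>> jog_arm --motion '[{"x": 0, "y": 0, "z": 0, "ax": 0, "ay": 0, "az": 8.2}, {"x": 0, "y": 0, "z": 0, "ax": 0, "ay": 0, "az": 8.2}, {"x": -0.94, "y": -3.22, "z": 0, "ax": 0, "ay": 0, "az": 0}, {"x": -0.94, "y": -3.22, "z": 0, "ax": 0, "ay": 0, "az": 0}, {"x": -0.94, "y": -3.22, "z": 0, "ax": 0, "ay": 0, "az": 0}]'

```text
time_s: 8.85
tool_pos: [0.5052, -0.3262, 0.2094]
tool_rot: [-180.0, 0.0, 94.7]
force: [-0.8, -0.6, 0.1]
grip_width: 0.0125
grasp_force: 20.0
```

>>> jog_arm --motion '[{"x": 0, "y": 0, "z": 4, "ax": 0, "ay": 0, "az": 0}, {"x": 0, "y": 0, "z": 4, "ax": 0, "ay": 0, "az": 0}, {"x": 0, "y": 0, "z": 4, "ax": 0, "ay": 0, "az": 0}, {"x": 0, "y": 0, "z": 4, "ax": 0, "ay": 0, "az": 0}, {"x": 0, "y": 0, "z": 0, "ax": 0, "ay": 0, "az": 0}]'

```text
time_s: 9.35
tool_pos: [0.5028, -0.323, 0.0446]
tool_rot: [-179.5, -0.3, 94.6]
force: [-0.0, -0.5, -0.6]
grip_width: 0.0116
grasp_force: 20.0
```

>>> jog_arm --motion '[{"x": 0, "y": 0, "z": 0, "ax": 0, "ay": 0, "az": 0}, {"x": 0, "y": 0, "z": 0, "ax": 0, "ay": 0, "az": 0}, {"x": 0, "y": 0, "z": 0, "ax": 0, "ay": 0, "az": 0}, {"x": 0, "y": 0, "z": 0, "ax": 0, "ay": 0, "az": 0}, {"x": 0, "y": 0, "z": 0, "ax": 0, "ay": 0, "az": 0}]'

```text
time_s: 9.85
tool_pos: [0.5068, -0.3263, 0.0506]
tool_rot: [179.9, 0.0, 94.6]
force: [0.4, -0.4, -0.6]
grip_width: 0.0122
grasp_force: 20.0
```

>>> jog_arm --motion '[{"x": 0, "y": 0, "z": 1.5, "ax": 0, "ay": 0, "az": 0}, {"x": 0, "y": 0, "z": 1.5, "ax": 0, "ay": 0, "az": 0}, {"x": 0, "y": 0, "z": 0.6, "ax": 0, "ay": 0, "az": 0}, {"x": 0, "y": 0, "z": 0.45, "ax": 0, "ay": 0, "az": 0}, {"x": 0, "y": 0, "z": 0, "ax": 0, "ay": 0, "az": 0}]'

```text
time_s: 10.35
tool_pos: [0.5057, -0.3262, 0.0085]
tool_rot: [-179.9, -0.0, 94.6]
force: [-0.1, 0.0, 0.6]
grip_width: 0.0124
grasp_force: 20.0
```

>>> jog_arm --motion '[{"x": 0, "y": 0, "z": 0, "ax": 0, "ay": 0, "az": 0}, {"x": 0, "y": 0, "z": 0, "ax": 0, "ay": 0, "az": 0}, {"x": 0, "y": 0, "z": 0, "ax": 0, "ay": 0, "az": 0}, {"x": 0, "y": 0, "z": 0, "ax": 0, "ay": 0, "az": 0}, {"x": 0, "y": 0, "z": 0, "ax": 0, "ay": 0, "az": 0}]'

```text
time_s: 10.85
tool_pos: [0.5062, -0.326, 0.009]
tool_rot: [180.0, -0.0, 94.6]
force: [-0.6, -0.3, 0.3]
grip_width: 0.0124
grasp_force: 20.0
```

>>> jog_arm --motion '[{"x": 0, "y": 0, "z": 0, "ax": 0, "ay": 0, "az": 0}, {"x": 0, "y": 0, "z": 0, "ax": 0, "ay": 0, "az": 0}, {"x": 0, "y": 0, "z": 0, "ax": 0, "ay": 0, "az": 0}, {"x": 0, "y": 0, "z": 0, "ax": 0, "ay": 0, "az": 0}, {"x": 0, "y": 0, "z": 0, "ax": 0, "ay": 0, "az": 0}]' --claw -0.5

```text
time_s: 11.35
tool_pos: [0.5062, -0.326, 0.009]
tool_rot: [180.0, -0.0, 94.6]
force: [-0.2, 0.8, -0.1]
grip_width: 0.0215
grasp_force: 0.0
```

>>> jog_arm --motion '[{"x": 0, "y": 0, "z": -1, "ax": 0, "ay": 0, "az": 0}, {"x": 0, "y": 0, "z": -3, "ax": 0, "ay": 0, "az": 0}, {"x": 0, "y": 0, "z": -4, "ax": 0, "ay": 0, "az": 0}, {"x": 0, "y": 0, "z": -4, "ax": 0, "ay": 0, "az": 0}, {"x": 0, "y": 0, "z": -4, "ax": 0, "ay": 0, "az": 0}]'

```text
time_s: 11.85
tool_pos: [0.5058, -0.3263, 0.1713]
tool_rot: [180.0, 0.0, 94.6]
force: [0.7, 0.9, 0.1]
grip_width: 0.0216
grasp_force: 0.0
```

```bash
cat >> h.py <<'E'
def cuv(name):
    "dark blobs on the tray seen by the scene camera"
    im,p=snap('scene',name); v=im.max(2)
    A=np.radians(9.8);c,s=np.cos(A),np.sin(A);M=np.array([[c,-s],[s,c]])
    q=(np.array([[-97,-62],[-97,62],[94,62],[94,-62]])/1000)@M.T+[.5115,.237]
    poly=w2p('scene',np.c_[q,np.full(4,.006)],p)
    m=cv2.fillPoly(np.zeros(v.shape,np.uint8),[np.round(poly).astype(np.int32)],1)
    b=((v<130)&(m>0)).astype(np.uint8)
    n,l,st,ct=cv2.connectedComponentsWithStats(cv2.morphologyEx(b,cv2.MORPH_CLOSE,np.ones((5,3),np.uint8)))
    for i in range(1,n):
        if st[i,4]>15: print('blob',st[i].tolist(),p2w('scene',[ct[i]],.014,p)[0].round(3)[:2])
    return im
E
python3 - <<'E'
from h import *
cuv('s1')
o=env.get_obs();print(o['time_s'],o['tool_pos'],o['tool_rot'])
E
```

```text
blob [399, 183, 5, 11, 47] [0.434 0.259]
blob [377, 184, 4, 11, 40] [0.446 0.193]
blob [379, 200, 6, 11, 45] [0.5   0.205]
blob [387, 235, 27, 7, 157] [0.599 0.26 ]
11.9 [ 0.50883667 -0.32896427  0.17824896] [179.46019709   0.28568958  94.55007742]
```

>>> jog_arm --motion '[{"x": 4.01, "y": -0.15, "z": 0, "ax": 0, "ay": 0, "az": 0}, {"x": 4.01, "y": -0.15, "z": 0, "ax": 0, "ay": 0, "az": 0}, {"x": 4.01, "y": -0.15, "z": 0, "ax": 0, "ay": 0, "az": 0}, {"x": 4.01, "y": -0.15, "z": 0, "ax": 0, "ay": 0, "az": 0}, {"x": 4.01, "y": -0.15, "z": 0, "ax": 0, "ay": 0, "az": 0}]' --claw -0.4

```text
time_s: 12.4
tool_pos: [0.4822, -0.1256, 0.1694]
tool_rot: [179.9, -0.0, 94.6]
force: [-0.1, 1.1, 0.8]
grip_width: 0.026
grasp_force: 0.0
```

>>> jog_arm --motion '[{"x": 4.01, "y": -0.15, "z": 0, "ax": 0, "ay": 0, "az": 0}, {"x": 4.01, "y": -0.15, "z": 0, "ax": 0, "ay": 0, "az": 0}, {"x": 4.01, "y": -0.15, "z": 0, "ax": 0, "ay": 0, "az": 0}, {"x": 4.01, "y": -0.15, "z": 0, "ax": 0, "ay": 0, "az": 0}, {"x": 4.01, "y": -0.15, "z": 0, "ax": 0, "ay": 0, "az": 0}]'

```text
time_s: 12.9
tool_pos: [0.4588, 0.0738, 0.1698]
tool_rot: [179.9, -0.1, 94.6]
force: [0.7, 0.2, -0.3]
grip_width: 0.026
grasp_force: 0.0
```

>>> jog_arm --motion '[{"x": 4.01, "y": -0.15, "z": 0, "ax": 0, "ay": 0, "az": 0}, {"x": 4.01, "y": -0.15, "z": 0, "ax": 0, "ay": 0, "az": 0}, {"x": 4.01, "y": -0.15, "z": 0, "ax": 0, "ay": 0, "az": 0}, {"x": 0, "y": 0, "z": 0, "ax": 0, "ay": 0, "az": -7.85}, {"x": 0, "y": 0, "z": 0, "ax": 0, "ay": 0, "az": -7.85}]'

```text
time_s: 13.4
tool_pos: [0.4446, 0.1931, 0.1693]
tool_rot: [180.0, 0.0, 110.8]
force: [0.9, -0.8, -0.4]
grip_width: 0.0262
grasp_force: 0.0
```

>>> jog_arm --motion '[{"x": 0, "y": 0, "z": 0, "ax": 0, "ay": 0, "az": -7.85}, {"x": 0, "y": 0, "z": 0, "ax": 0, "ay": 0, "az": -7.85}, {"x": 0, "y": 0, "z": 0, "ax": 0, "ay": 0, "az": -7.85}, {"x": 0, "y": 0, "z": 0, "ax": 0, "ay": 0, "az": -7.85}, {"x": 0, "y": 0, "z": 0, "ax": 0, "ay": 0, "az": -7.85}]'

```text
time_s: 13.9
tool_pos: [0.4451, 0.1916, 0.1695]
tool_rot: [180.0, 0.0, 149.8]
force: [0.2, -0.2, -0.7]
grip_width: 0.0261
grasp_force: 0.0
```

>>> jog_arm --motion '[{"x": 0, "y": 0, "z": 0, "ax": 0, "ay": 0, "az": -7.85}, {"x": 0, "y": 0, "z": 0, "ax": 0, "ay": 0, "az": -7.85}, {"x": 0, "y": 0, "z": 4, "ax": 0, "ay": 0, "az": -7.85}, {"x": 0, "y": 0, "z": 4, "ax": 0, "ay": 0, "az": -7.85}, {"x": 0, "y": 0, "z": 0, "ax": 0, "ay": 0, "az": 0}]'

```text
time_s: 14.4
tool_pos: [0.4413, 0.1897, 0.0853]
tool_rot: [-179.7, -0.4, -179.1]
force: [-0.2, -0.5, 0.2]
grip_width: 0.0263
grasp_force: 0.0
```

```bash
python3 - <<'E'
from h import *
cuv('s2')
print(env.get_obs()['tool_pos'],delta([.4444,.1922,.010],181))
E
```

```text
blob [399, 183, 6, 11, 55] [0.434 0.26 ]
blob [376, 184, 6, 11, 47] [0.446 0.192]
blob [379, 200, 6, 11, 45] [0.5   0.205]
blob [387, 235, 27, 7, 157] [0.599 0.26 ]
[0.44329082 0.19062812 0.0878356 ] [[-0.14, 0.18, 7.78], [-0.18, -0.21, -0.26]]
```

>>> jog_arm --motion '[{"x": 0, "y": 0, "z": 3.5, "ax": 0, "ay": 0, "az": 0}, {"x": 0, "y": 0, "z": 2.5, "ax": 0, "ay": 0, "az": 0}, {"x": 0, "y": 0, "z": 1.2, "ax": 0, "ay": 0, "az": 0}, {"x": 0, "y": 0, "z": 0.75, "ax": 0, "ay": 0, "az": 0}, {"x": 0, "y": 0, "z": 0, "ax": 0, "ay": 0, "az": 0}]'

```text
time_s: 14.95
tool_pos: [0.4454, 0.1923, 0.0102]
tool_rot: [180.0, 0.0, -179.1]
force: [-0.2, 0.9, -0.5]
grip_width: 0.0264
grasp_force: 0.0
```

>>> jog_arm --motion '[{"x": 0, "y": 0, "z": 0, "ax": 0, "ay": 0, "az": 0}, {"x": 0, "y": 0, "z": 0, "ax": 0, "ay": 0, "az": 0}, {"x": 0, "y": 0, "z": 0, "ax": 0, "ay": 0, "az": 0}, {"x": 0, "y": 0, "z": 0, "ax": 0, "ay": 0, "az": 0}, {"x": 0, "y": 0, "z": 0, "ax": 0, "ay": 0, "az": 0}]' --claw -1

```text
time_s: 15.45
tool_pos: [0.4456, 0.1925, 0.0105]
tool_rot: [179.9, 0.1, -179.0]
force: [0.2, 0.5, 6.2]
grip_width: 0.0122
grasp_force: 20.0
```

>>> jog_arm --motion '[{"x": 0, "y": 0, "z": -1, "ax": 0, "ay": 0, "az": 0}, {"x": 0, "y": 0, "z": -3, "ax": 0, "ay": 0, "az": 0}, {"x": 0, "y": 0, "z": -4, "ax": 0, "ay": 0, "az": 0}, {"x": 0, "y": 0, "z": -4, "ax": 0, "ay": 0, "az": 0}, {"x": 0, "y": 0, "z": -4, "ax": 0, "ay": 0, "az": 0}]'

```text
time_s: 15.95
tool_pos: [0.4445, 0.1915, 0.1715]
tool_rot: [180.0, 0.0, -179.1]
force: [0.1, 0.5, -0.6]
grip_width: 0.012
grasp_force: 20.0
```

>>> jog_arm --motion '[{"x": -0.5, "y": -3.93, "z": 0, "ax": 0, "ay": 0, "az": 0}, {"x": -0.5, "y": -3.93, "z": 0, "ax": 0, "ay": 0, "az": 0}, {"x": -0.5, "y": -3.93, "z": 0, "ax": 0, "ay": 0, "az": 0}, {"x": -0.5, "y": -3.93, "z": 0, "ax": 0, "ay": 0, "az": 0}, {"x": -0.5, "y": -3.93, "z": 0, "ax": 0, "ay": 0, "az": 0}]'

```text
time_s: 16.45
tool_pos: [0.4729, -0.0058, 0.17]
tool_rot: [179.9, 0.0, -179.1]
force: [-0.0, 0.9, -0.3]
grip_width: 0.0122
grasp_force: 20.0
```

>>> jog_arm --motion '[{"x": -0.5, "y": -3.93, "z": 0, "ax": 0, "ay": 0, "az": 0}, {"x": 0.67, "y": -3.92, "z": 0, "ax": 0, "ay": 0, "az": 0}, {"x": 0.67, "y": -3.92, "z": 0, "ax": 0, "ay": 0, "az": 0}, {"x": 0.67, "y": -3.92, "z": 0, "ax": 0, "ay": 0, "az": 0}, {"x": 0.67, "y": -3.92, "z": 0, "ax": 0, "ay": 0, "az": 0}]'

```text
time_s: 16.95
tool_pos: [0.4539, -0.2019, 0.17]
tool_rot: [179.9, 0.1, -179.0]
force: [0.4, -0.2, -0.7]
grip_width: 0.0126
grasp_force: 20.0
```

>>> jog_arm --motion '[{"x": 0.67, "y": -3.92, "z": 0, "ax": 0, "ay": 0, "az": 0}, {"x": 0.67, "y": -3.92, "z": 0, "ax": 0, "ay": 0, "az": 0}, {"x": 0, "y": 0, "z": 0, "ax": 0, "ay": 0, "az": 7.85}, {"x": 0, "y": 0, "z": 0, "ax": 0, "ay": 0, "az": 7.85}, {"x": 0, "y": 0, "z": 0, "ax": 0, "ay": 0, "az": 7.85}]'

```text
time_s: 17.45
tool_pos: [0.4419, -0.2797, 0.1697]
tool_rot: [180.0, -0.0, 157.0]
force: [-0.5, 0.1, -1.1]
grip_width: 0.0121
grasp_force: 20.0
```

>>> jog_arm --motion '[{"x": 0, "y": 0, "z": 0, "ax": 0, "ay": 0, "az": 7.85}, {"x": 0, "y": 0, "z": 0, "ax": 0, "ay": 0, "az": 7.85}, {"x": 0, "y": 0, "z": 0, "ax": 0, "ay": 0, "az": 7.85}, {"x": 0, "y": 0, "z": 0, "ax": 0, "ay": 0, "az": 7.85}, {"x": 0, "y": 0, "z": 0, "ax": 0, "ay": 0, "az": 7.85}]'

```text
time_s: 17.95
tool_pos: [0.4422, -0.279, 0.1697]
tool_rot: [180.0, -0.0, 117.8]
force: [0.0, 0.4, 0.7]
grip_width: 0.0121
grasp_force: 20.0
```

>>> jog_arm --motion '[{"x": 0, "y": 0, "z": 0, "ax": 0, "ay": 0, "az": 7.85}, {"x": 0, "y": 0, "z": 0, "ax": 0, "ay": 0, "az": 7.85}, {"x": 0, "y": 0, "z": 0, "ax": 0, "ay": 0, "az": 7.85}, {"x": 0, "y": 0, "z": 4, "ax": 0, "ay": 0, "az": 0}, {"x": 0, "y": 0, "z": 4, "ax": 0, "ay": 0, "az": 0}]'

```text
time_s: 18.45
tool_pos: [0.444, -0.279, 0.0898]
tool_rot: [179.8, -0.0, 94.7]
force: [1.3, 0.2, 1.2]
grip_width: 0.0118
grasp_force: 20.0
```

>>> jog_arm --motion '[{"x": 0, "y": 0, "z": 3, "ax": 0, "ay": 0, "az": 0}, {"x": 0, "y": 0, "z": 0, "ax": 0, "ay": 0, "az": 0}, {"x": 0, "y": 0, "z": 0, "ax": 0, "ay": 0, "az": 0}, {"x": 0, "y": 0, "z": 0, "ax": 0, "ay": 0, "az": 0}, {"x": 0, "y": 0, "z": 0, "ax": 0, "ay": 0, "az": 0}]'

```text
time_s: 18.95
tool_pos: [0.4439, -0.2797, 0.0614]
tool_rot: [179.8, 0.0, 94.6]
force: [0.4, 0.1, 0.2]
grip_width: 0.0121
grasp_force: 20.0
```

```bash
python3 - <<'E'
from h import *
cuv('s3')
print(env.get_obs()['tool_pos'],delta([.4427,-.2791,.0092],94.7))
E
```

```text
blob [399, 183, 5, 11, 47] [0.434 0.259]
blob [379, 200, 6, 11, 45] [0.5   0.205]
blob [387, 235, 27, 7, 157] [0.599 0.26 ]
[ 0.44374444 -0.27947023  0.06110222] [[0.05, -0.12, 5.19], [0.17, 0.03, -0.07]]
```

>>> jog_arm --motion '[{"x": 0, "y": 0, "z": 2.5, "ax": 0, "ay": 0, "az": 0}, {"x": 0, "y": 0, "z": 1.5, "ax": 0, "ay": 0, "az": 0}, {"x": 0, "y": 0, "z": 0.75, "ax": 0, "ay": 0, "az": 0}, {"x": 0, "y": 0, "z": 0.4, "ax": 0, "ay": 0, "az": 0}, {"x": 0, "y": 0, "z": 0, "ax": 0, "ay": 0, "az": 0}]'

```text
time_s: 19.5
tool_pos: [0.4426, -0.2795, 0.0084]
tool_rot: [180.0, 0.0, 94.6]
force: [0.8, -0.5, 0.1]
grip_width: 0.0122
grasp_force: 20.0
```

>>> jog_arm --motion '[{"x": 0, "y": 0, "z": 0, "ax": 0, "ay": 0, "az": 0}, {"x": 0, "y": 0, "z": 0, "ax": 0, "ay": 0, "az": 0}, {"x": 0, "y": 0, "z": 0, "ax": 0, "ay": 0, "az": 0}, {"x": 0, "y": 0, "z": 0, "ax": 0, "ay": 0, "az": 0}, {"x": 0, "y": 0, "z": 0, "ax": 0, "ay": 0, "az": 0}]'

```text
time_s: 20.0
tool_pos: [0.4427, -0.2791, 0.0082]
tool_rot: [180.0, 0.0, 94.6]
force: [0.6, -0.0, 0.5]
grip_width: 0.012
grasp_force: 20.0
```

>>> jog_arm --motion '[{"x": 0, "y": 0, "z": 0, "ax": 0, "ay": 0, "az": 0}, {"x": 0, "y": 0, "z": 0, "ax": 0, "ay": 0, "az": 0}, {"x": 0, "y": 0, "z": 0, "ax": 0, "ay": 0, "az": 0}, {"x": 0, "y": 0, "z": 0, "ax": 0, "ay": 0, "az": 0}, {"x": 0, "y": 0, "z": 0, "ax": 0, "ay": 0, "az": 0}]' --claw -0.5

```text
time_s: 20.5
tool_pos: [0.4426, -0.2791, 0.008]
tool_rot: [180.0, -0.0, 94.6]
force: [0.3, -0.1, 0.1]
grip_width: 0.0216
grasp_force: 0.0
```

>>> jog_arm --motion '[{"x": 0, "y": 0, "z": -1, "ax": 0, "ay": 0, "az": 0}, {"x": 0, "y": 0, "z": -3, "ax": 0, "ay": 0, "az": 0}, {"x": 0, "y": 0, "z": -4, "ax": 0, "ay": 0, "az": 0}, {"x": 0, "y": 0, "z": -4, "ax": 0, "ay": 0, "az": 0}, {"x": 0, "y": 0, "z": -4, "ax": 0, "ay": 0, "az": 0}]'

```text
time_s: 21.0
tool_pos: [0.442, -0.2796, 0.1699]
tool_rot: [-180.0, 0.0, 94.5]
force: [1.6, 1.2, 0.2]
grip_width: 0.0218
grasp_force: 0.0
```

>>> jog_arm --motion '[{"x": 3.98, "y": 0.79, "z": 0, "ax": 0, "ay": 0, "az": 0}, {"x": 3.98, "y": 0.79, "z": 0, "ax": 0, "ay": 0, "az": 0}, {"x": 3.98, "y": 0.79, "z": 0, "ax": 0, "ay": 0, "az": 0}, {"x": 3.98, "y": 0.79, "z": 0, "ax": 0, "ay": 0, "az": 0}, {"x": 3.98, "y": 0.79, "z": 0, "ax": 0, "ay": 0, "az": 0}]' --claw -0.4

```text
time_s: 21.5
tool_pos: [0.466, -0.0761, 0.1689]
tool_rot: [179.9, -0.1, 94.6]
force: [0.3, 0.3, 0.3]
grip_width: 0.026
grasp_force: 0.0
```

>>> jog_arm --motion '[{"x": 3.98, "y": 0.79, "z": 0, "ax": 0, "ay": 0, "az": 0}, {"x": 3.98, "y": 0.79, "z": 0, "ax": 0, "ay": 0, "az": 0}, {"x": 3.98, "y": 0.79, "z": 0, "ax": 0, "ay": 0, "az": 0}, {"x": 3.98, "y": 0.79, "z": 0, "ax": 0, "ay": 0, "az": 0}, {"x": 3.98, "y": 0.79, "z": 0, "ax": 0, "ay": 0, "az": 0}]'

```text
time_s: 22.0
tool_pos: [0.4895, 0.1252, 0.1688]
tool_rot: [179.9, -0.0, 94.6]
force: [1.2, -0.3, 0.5]
grip_width: 0.0263
grasp_force: 0.0
```

>>> jog_arm --motion '[{"x": 3.98, "y": 0.79, "z": 0, "ax": 0, "ay": 0, "az": 0}, {"x": 3.98, "y": 0.79, "z": 0, "ax": 0, "ay": 0, "az": 0}, {"x": 0, "y": 0, "z": 0, "ax": 0, "ay": 0, "az": -8.19}, {"x": 0, "y": 0, "z": 0, "ax": 0, "ay": 0, "az": -8.19}, {"x": 0, "y": 0, "z": 0, "ax": 0, "ay": 0, "az": -8.19}]'

```text
time_s: 22.5
tool_pos: [0.4988, 0.2045, 0.1686]
tool_rot: [180.0, 0.0, 119.5]
force: [-0.1, 0.2, -0.6]
grip_width: 0.0256
grasp_force: 0.0
```

>>> jog_arm --motion '[{"x": 0, "y": 0, "z": 0, "ax": 0, "ay": 0, "az": -8.19}, {"x": 0, "y": 0, "z": 0, "ax": 0, "ay": 0, "az": -8.19}, {"x": 0, "y": 0, "z": 0, "ax": 0, "ay": 0, "az": -8.19}, {"x": 0, "y": 0, "z": 0, "ax": 0, "ay": 0, "az": -8.19}, {"x": 0, "y": 0, "z": 0, "ax": 0, "ay": 0, "az": -8.19}]'

```text
time_s: 23.0
tool_pos: [0.4989, 0.2041, 0.1688]
tool_rot: [180.0, 0.0, 160.4]
force: [-0.9, -0.8, 0.6]
grip_width: 0.0261
grasp_force: 0.0
```

>>> jog_arm --motion '[{"x": 0, "y": 0, "z": 0, "ax": 0, "ay": 0, "az": -8.19}, {"x": 0, "y": 0, "z": 0, "ax": 0, "ay": 0, "az": -8.19}, {"x": 0, "y": 0, "z": 4, "ax": 0, "ay": 0, "az": -8.19}, {"x": 0, "y": 0, "z": 4, "ax": 0, "ay": 0, "az": -8.19}, {"x": 0, "y": 0, "z": 0, "ax": 0, "ay": 0, "az": 0}]'

```text
time_s: 23.5
tool_pos: [0.495, 0.2025, 0.0841]
tool_rot: [-179.8, -0.5, -167.1]
force: [-0.9, 0.2, -1.0]
grip_width: 0.0257
grasp_force: 0.0
```

>>> jog_arm --motion '[{"x": 0, "y": 0, "z": 0, "ax": 0, "ay": 0, "az": 0}, {"x": 0, "y": 0, "z": 0, "ax": 0, "ay": 0, "az": 0}, {"x": 0, "y": 0, "z": 0, "ax": 0, "ay": 0, "az": 0}, {"x": 0, "y": 0, "z": 0, "ax": 0, "ay": 0, "az": 0}, {"x": 0, "y": 0, "z": 0, "ax": 0, "ay": 0, "az": 0}]'

```text
time_s: 24.0
tool_pos: [0.4991, 0.2049, 0.089]
tool_rot: [180.0, 0.1, -167.1]
force: [0.4, -0.2, 0.2]
grip_width: 0.0261
grasp_force: 0.0
```

```bash
python3 - <<'E'
from h import *
cuv('s4')
print(env.get_obs()['tool_pos'],delta([.4996,.2044,.0102],193))
E
```

```text
blob [368, 182, 43, 30, 358] [0.445 0.224]
blob [387, 235, 27, 7, 157] [0.599 0.26 ]
[0.49893423 0.20478968 0.08868785] [[-0.05, -0.06, 7.85], [0.03, 0.05, -0.13]]
```

>>> jog_arm --motion '[{"x": 0, "y": 0, "z": 3.5, "ax": 0, "ay": 0, "az": 0}, {"x": 0, "y": 0, "z": 2.5, "ax": 0, "ay": 0, "az": 0}, {"x": 0, "y": 0, "z": 1.2, "ax": 0, "ay": 0, "az": 0}, {"x": 0, "y": 0, "z": 0.65, "ax": 0, "ay": 0, "az": 0}, {"x": 0, "y": 0, "z": 0, "ax": 0, "ay": 0, "az": 0}]'

```text
time_s: 24.55
tool_pos: [0.4987, 0.2044, 0.0094]
tool_rot: [-180.0, -0.0, -167.1]
force: [0.2, -0.6, 0.6]
grip_width: 0.0257
grasp_force: 0.0
```

>>> jog_arm --motion '[{"x": 0, "y": 0, "z": 0, "ax": 0, "ay": 0, "az": 0}, {"x": 0, "y": 0, "z": 0, "ax": 0, "ay": 0, "az": 0}, {"x": 0, "y": 0, "z": 0, "ax": 0, "ay": 0, "az": 0}, {"x": 0, "y": 0, "z": 0, "ax": 0, "ay": 0, "az": 0}, {"x": 0, "y": 0, "z": 0, "ax": 0, "ay": 0, "az": 0}]' --claw -1

```text
time_s: 25.05
tool_pos: [0.4994, 0.205, 0.0105]
tool_rot: [180.0, 0.1, -167.1]
force: [-0.1, -0.3, 5.1]
grip_width: 0.0124
grasp_force: 20.0
```

>>> jog_arm --motion '[{"x": 0, "y": 0, "z": -1, "ax": 0, "ay": 0, "az": 0}, {"x": 0, "y": 0, "z": -3, "ax": 0, "ay": 0, "az": 0}, {"x": 0, "y": 0, "z": -4, "ax": 0, "ay": 0, "az": 0}, {"x": 0, "y": 0, "z": -4, "ax": 0, "ay": 0, "az": 0}, {"x": 0, "y": 0, "z": -4, "ax": 0, "ay": 0, "az": 0}]'

```text
time_s: 25.55
tool_pos: [0.4982, 0.2041, 0.1714]
tool_rot: [-180.0, -0.0, -167.1]
force: [-0.1, 0.6, -0.1]
grip_width: 0.0122
grasp_force: 20.0
```

>>> jog_arm --motion '[{"x": 1.02, "y": -3.88, "z": 0, "ax": 0, "ay": 0, "az": 0}, {"x": 1.02, "y": -3.88, "z": 0, "ax": 0, "ay": 0, "az": 0}, {"x": 1.02, "y": -3.88, "z": 0, "ax": 0, "ay": 0, "az": 0}, {"x": 1.02, "y": -3.88, "z": 0, "ax": 0, "ay": 0, "az": 0}, {"x": 1.02, "y": -3.88, "z": 0, "ax": 0, "ay": 0, "az": 0}]'

```text
time_s: 26.05
tool_pos: [0.4917, 0.0024, 0.1699]
tool_rot: [180.0, 0.0, -167.1]
force: [1.2, 0.4, 0.2]
grip_width: 0.012
grasp_force: 20.0
```

>>> jog_arm --motion '[{"x": 1.02, "y": -3.88, "z": 0, "ax": 0, "ay": 0, "az": 0}, {"x": 1.02, "y": -3.88, "z": 0, "ax": 0, "ay": 0, "az": 0}, {"x": 1.02, "y": -3.88, "z": 0, "ax": 0, "ay": 0, "az": 0}, {"x": 1.02, "y": -3.88, "z": 0, "ax": 0, "ay": 0, "az": 0}, {"x": 1.02, "y": -3.88, "z": 0, "ax": 0, "ay": 0, "az": 0}]'

```text
time_s: 26.55
tool_pos: [0.4853, -0.1978, 0.17]
tool_rot: [179.9, 0.1, -167.1]
force: [-0.1, 0.9, -0.5]
grip_width: 0.0123
grasp_force: 20.0
```

>>> jog_arm --motion '[{"x": 1.02, "y": -3.88, "z": 0, "ax": 0, "ay": 0, "az": 0}, {"x": 1.02, "y": -3.88, "z": 0, "ax": 0, "ay": 0, "az": 0}, {"x": 0, "y": 0, "z": 0, "ax": 0, "ay": 0, "az": 8.19}, {"x": 0, "y": 0, "z": 0, "ax": 0, "ay": 0, "az": 8.19}, {"x": 0, "y": 0, "z": 0, "ax": 0, "ay": 0, "az": 8.19}]'

```text
time_s: 27.05
tool_pos: [0.4826, -0.2771, 0.1697]
tool_rot: [180.0, -0.0, 167.9]
force: [-0.2, 0.4, -0.0]
grip_width: 0.0125
grasp_force: 20.0
```

>>> jog_arm --motion '[{"x": 0, "y": 0, "z": 0, "ax": 0, "ay": 0, "az": 8.19}, {"x": 0, "y": 0, "z": 0, "ax": 0, "ay": 0, "az": 8.19}, {"x": 0, "y": 0, "z": 0, "ax": 0, "ay": 0, "az": 8.19}, {"x": 0, "y": 0, "z": 0, "ax": 0, "ay": 0, "az": 8.19}, {"x": 0, "y": 0, "z": 0, "ax": 0, "ay": 0, "az": 8.19}]'

```text
time_s: 27.55
tool_pos: [0.4829, -0.2763, 0.1697]
tool_rot: [180.0, -0.0, 127.0]
force: [0.2, -0.4, 0.5]
grip_width: 0.0119
grasp_force: 20.0
```

>>> jog_arm --motion '[{"x": 0, "y": 0, "z": 0, "ax": 0, "ay": 0, "az": 8.19}, {"x": 0, "y": 0, "z": 0, "ax": 0, "ay": 0, "az": 8.19}, {"x": 0, "y": 0, "z": 0, "ax": 0, "ay": 0, "az": 8.19}, {"x": 0, "y": 0, "z": 4, "ax": 0, "ay": 0, "az": 8.19}, {"x": 0, "y": 0, "z": 4, "ax": 0, "ay": 0, "az": 0}]'

```text
time_s: 28.05
tool_pos: [0.4844, -0.2766, 0.0897]
tool_rot: [179.8, 0.0, 94.5]
force: [0.0, 0.8, -0.2]
grip_width: 0.0125
grasp_force: 20.0
```

>>> jog_arm --motion '[{"x": 0, "y": 0, "z": 3, "ax": 0, "ay": 0, "az": 0}, {"x": 0, "y": 0, "z": 0, "ax": 0, "ay": 0, "az": 0}, {"x": 0, "y": 0, "z": 0, "ax": 0, "ay": 0, "az": 0}, {"x": 0, "y": 0, "z": 0, "ax": 0, "ay": 0, "az": 0}, {"x": 0, "y": 0, "z": 0, "ax": 0, "ay": 0, "az": 0}]'

```text
time_s: 28.55
tool_pos: [0.4845, -0.2772, 0.0614]
tool_rot: [179.8, 0.1, 94.6]
force: [0.5, 0.4, -0.5]
grip_width: 0.0121
grasp_force: 20.0
```

```bash
python3 - <<'E'
from h import *
cuv('s5')
print(env.get_obs()['tool_pos'],delta([.4846,-.2757,.0092],94.7))
im,p=snap('wrist','w5')
cv2.imwrite('pics/w5b.png',cv2.resize(im[40:280,160:480],(640,480),interpolation=3))
E
```

```text
blob [399, 183, 5, 11, 47] [0.434 0.259]
blob [387, 235, 27, 7, 158] [0.599 0.261]
[ 0.48432262 -0.27703781  0.0611555 ] [[0.13, 0.02, 5.2], [0.16, 0.04, -0.08]]
```

View pics/w5b.png

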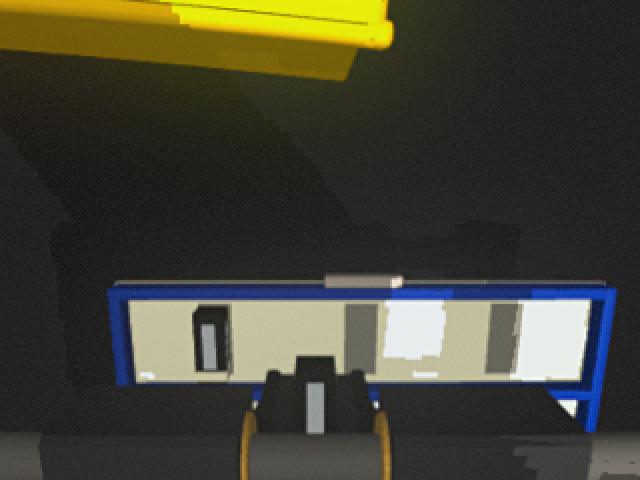

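>>> jog_arm --motion '[{"x": 0.13, "y": 0, "z": 2.5, "ax": 0, "ay": 0, "az": 0}, {"x": 0, "y": 0, "z": 1.5, "ax": 0, "ay": 0, "az": 0}, {"x": 0, "y": 0, "z": 0.75, "ax": 0, "ay": 0, "az": 0}, {"x": 0, "y": 0, "z": 0.4, "ax": 0, "ay": 0, "az": 0}, {"x": 0, "y": 0, "z": 0, "ax": 0, "ay": 0, "az": 0}]'

```text
time_s: 29.15
tool_pos: [0.4832, -0.2757, 0.0085]
tool_rot: [180.0, -0.0, 94.6]
force: [-0.0, 0.5, 0.1]
grip_width: 0.0125
grasp_force: 20.0
```

>>> jog_arm --motion '[{"x": 0, "y": 0, "z": 0, "ax": 0, "ay": 0, "az": 0}, {"x": 0, "y": 0, "z": 0, "ax": 0, "ay": 0, "az": 0}, {"x": 0, "y": 0, "z": 0, "ax": 0, "ay": 0, "az": 0}, {"x": 0, "y": 0, "z": 0, "ax": 0, "ay": 0, "az": 0}, {"x": 0, "y": 0, "z": 0, "ax": 0, "ay": 0, "az": 0}]'

```text
time_s: 29.65
tool_pos: [0.4834, -0.2755, 0.0083]
tool_rot: [180.0, 0.0, 94.6]
force: [1.2, -0.3, 1.7]
grip_width: 0.0124
grasp_force: 20.0
```

>>> jog_arm --motion '[{"x": 0, "y": 0, "z": 0, "ax": 0, "ay": 0, "az": 0}, {"x": 0, "y": 0, "z": 0, "ax": 0, "ay": 0, "az": 0}, {"x": 0, "y": 0, "z": 0, "ax": 0, "ay": 0, "az": 0}, {"x": 0, "y": 0, "z": 0, "ax": 0, "ay": 0, "az": 0}, {"x": 0, "y": 0, "z": 0, "ax": 0, "ay": 0, "az": 0}]' --claw -0.5

```text
time_s: 30.15
tool_pos: [0.4831, -0.2752, 0.008]
tool_rot: [-180.0, -0.0, 94.6]
force: [0.7, 0.2, 0.9]
grip_width: 0.0217
grasp_force: 0.0
```

>>> jog_arm --motion '[{"x": 0, "y": 0, "z": -1, "ax": 0, "ay": 0, "az": 0}, {"x": 0, "y": 0, "z": -3, "ax": 0, "ay": 0, "az": 0}, {"x": 0, "y": 0, "z": -4, "ax": 0, "ay": 0, "az": 0}, {"x": 0, "y": 0, "z": -4, "ax": 0, "ay": 0, "az": 0}, {"x": 0, "y": 0, "z": -4, "ax": 0, "ay": 0, "az": 0}]'

```text
time_s: 30.65
tool_pos: [0.4827, -0.2757, 0.1701]
tool_rot: [-180.0, 0.0, 94.6]
force: [1.3, 1.0, -0.1]
grip_width: 0.0216
grasp_force: 0.0
```

>>> jog_arm --motion '[{"x": 4.13, "y": -0.06, "z": 0, "ax": 0, "ay": 0, "az": 0}, {"x": 4.13, "y": -0.06, "z": 0, "ax": 0, "ay": 0, "az": 0}, {"x": 4.13, "y": -0.06, "z": 0, "ax": 0, "ay": 0, "az": 0}, {"x": 4.13, "y": -0.06, "z": 0, "ax": 0, "ay": 0, "az": 0}, {"x": 4.13, "y": -0.06, "z": 0, "ax": 0, "ay": 0, "az": 0}]' --claw -0.4

```text
time_s: 31.15
tool_pos: [0.4633, -0.0683, 0.1687]
tool_rot: [179.9, -0.1, 94.6]
force: [0.4, 0.1, -0.0]
grip_width: 0.0262
grasp_force: 0.0
```

>>> jog_arm --motion '[{"x": 4.13, "y": -0.06, "z": 0, "ax": 0, "ay": 0, "az": 0}, {"x": 4.13, "y": -0.06, "z": 0, "ax": 0, "ay": 0, "az": 0}, {"x": 4.13, "y": -0.06, "z": 0, "ax": 0, "ay": 0, "az": 0}, {"x": 4.13, "y": -0.06, "z": 0, "ax": 0, "ay": 0, "az": 0}, {"x": 4.13, "y": -0.06, "z": 0, "ax": 0, "ay": 0, "az": 0}]'

```text
time_s: 31.65
tool_pos: [0.4438, 0.1371, 0.1688]
tool_rot: [179.9, -0.1, 94.6]
force: [1.1, -0.3, 0.1]
grip_width: 0.0258
grasp_force: 0.0
```

>>> jog_arm --motion '[{"x": 4.13, "y": -0.06, "z": 0, "ax": 0, "ay": 0, "az": 0}, {"x": 4.13, "y": -0.06, "z": 0, "ax": 0, "ay": 0, "az": 0}, {"x": 4.13, "y": -0.06, "z": 0, "ax": 0, "ay": 0, "az": 0}, {"x": 0, "y": 0, "z": 0, "ax": 0, "ay": 0, "az": -7.92}, {"x": 0, "y": 0, "z": 0, "ax": 0, "ay": 0, "az": -7.92}]'

```text
time_s: 32.15
tool_pos: [0.432, 0.2603, 0.1684]
tool_rot: [180.0, 0.1, 110.9]
force: [-0.7, -1.2, 0.3]
grip_width: 0.0262
grasp_force: 0.0
```

>>> jog_arm --motion '[{"x": 0, "y": 0, "z": 0, "ax": 0, "ay": 0, "az": -7.92}, {"x": 0, "y": 0, "z": 0, "ax": 0, "ay": 0, "az": -7.92}, {"x": 0, "y": 0, "z": 0, "ax": 0, "ay": 0, "az": -7.92}, {"x": 0, "y": 0, "z": 0, "ax": 0, "ay": 0, "az": -7.92}, {"x": 0, "y": 0, "z": 0, "ax": 0, "ay": 0, "az": -7.92}]'

```text
time_s: 32.65
tool_pos: [0.4325, 0.2588, 0.1687]
tool_rot: [180.0, 0.0, 150.3]
force: [-0.3, -0.9, -0.1]
grip_width: 0.0258
grasp_force: 0.0
```

>>> jog_arm --motion '[{"x": 0, "y": 0, "z": 0, "ax": 0, "ay": 0, "az": -7.92}, {"x": 0, "y": 0, "z": 0, "ax": 0, "ay": 0, "az": -7.92}, {"x": 0, "y": 0, "z": 0, "ax": 0, "ay": 0, "az": -7.92}, {"x": 0, "y": 0, "z": 4, "ax": 0, "ay": 0, "az": -7.92}, {"x": 0, "y": 0, "z": 4, "ax": 0, "ay": 0, "az": -7.92}]'

```text
time_s: 33.15
tool_pos: [0.4336, 0.26, 0.089]
tool_rot: [179.8, 0.2, -170.1]
force: [0.0, 1.2, -0.8]
grip_width: 0.0263
grasp_force: 0.0
```

>>> jog_arm --motion '[{"x": 0, "y": 0, "z": 0, "ax": 0, "ay": 0, "az": 0}, {"x": 0, "y": 0, "z": 0, "ax": 0, "ay": 0, "az": 0}, {"x": 0, "y": 0, "z": 0, "ax": 0, "ay": 0, "az": 0}, {"x": 0, "y": 0, "z": 0, "ax": 0, "ay": 0, "az": 0}, {"x": 0, "y": 0, "z": 0, "ax": 0, "ay": 0, "az": 0}]'

```text
time_s: 33.65
tool_pos: [0.4331, 0.2599, 0.0896]
tool_rot: [179.9, 0.1, -170.4]
force: [0.6, 0.4, 0.4]
grip_width: 0.026
grasp_force: 0.0
```

```bash
python3 - <<'E'
from h import *
cuv('s6')
print(env.get_obs()['tool_pos'],delta([.4328,.2585,.0102],189.7))
E
```

```text
blob [399, 183, 6, 11, 55] [0.434 0.26 ]
blob [387, 235, 27, 7, 157] [0.599 0.26 ]
[0.43280299 0.25977515 0.0892499 ] [[0.03, -0.14, 7.9], [0.08, 0.1, -0.08]]
```

>>> jog_arm --motion '[{"x": 0, "y": -0.1, "z": 3.5, "ax": 0, "ay": 0, "az": 0}, {"x": 0, "y": 0, "z": 2.5, "ax": 0, "ay": 0, "az": 0}, {"x": 0, "y": 0, "z": 1.2, "ax": 0, "ay": 0, "az": 0}, {"x": 0, "y": 0, "z": 0.7, "ax": 0, "ay": 0, "az": 0}, {"x": 0, "y": 0, "z": 0, "ax": 0, "ay": 0, "az": 0}]'

```text
time_s: 34.2
tool_pos: [0.4324, 0.2581, 0.0089]
tool_rot: [-180.0, -0.0, -170.4]
force: [0.5, 0.1, 0.3]
grip_width: 0.0264
grasp_force: 0.0
```

>>> jog_arm --motion '[{"x": 0, "y": 0, "z": 0, "ax": 0, "ay": 0, "az": 0}, {"x": 0, "y": 0, "z": 0, "ax": 0, "ay": 0, "az": 0}, {"x": 0, "y": 0, "z": 0, "ax": 0, "ay": 0, "az": 0}, {"x": 0, "y": 0, "z": 0, "ax": 0, "ay": 0, "az": 0}, {"x": 0, "y": 0, "z": 0, "ax": 0, "ay": 0, "az": 0}]' --claw -1

```text
time_s: 34.7
tool_pos: [0.433, 0.2588, 0.01]
tool_rot: [179.9, 0.1, -170.3]
force: [-0.7, -0.5, 5.6]
grip_width: 0.0123
grasp_force: 20.0
```

>>> jog_arm --motion '[{"x": 0, "y": 0, "z": -1, "ax": 0, "ay": 0, "az": 0}, {"x": 0, "y": 0, "z": -3, "ax": 0, "ay": 0, "az": 0}, {"x": 0, "y": 0, "z": -4, "ax": 0, "ay": 0, "az": 0}, {"x": 0, "y": 0, "z": -4, "ax": 0, "ay": 0, "az": 0}, {"x": 0, "y": 0, "z": -4, "ax": 0, "ay": 0, "az": 0}]'

```text
time_s: 35.2
tool_pos: [0.4321, 0.2577, 0.171]
tool_rot: [180.0, -0.0, -170.4]
force: [0.1, 0.9, -0.3]
grip_width: 0.0122
grasp_force: 20.0
```

>>> jog_arm --motion '[{"x": -0.03, "y": -4.15, "z": 0, "ax": 0, "ay": 0, "az": 0}, {"x": -0.03, "y": -4.15, "z": 0, "ax": 0, "ay": 0, "az": 0}, {"x": -0.03, "y": -4.15, "z": 0, "ax": 0, "ay": 0, "az": 0}, {"x": -0.03, "y": -4.15, "z": 0, "ax": 0, "ay": 0, "az": 0}, {"x": -0.03, "y": -4.15, "z": 0, "ax": 0, "ay": 0, "az": 0}]'

```text
time_s: 35.7
tool_pos: [0.4684, 0.0521, 0.1694]
tool_rot: [179.9, 0.0, -170.4]
force: [0.5, -0.4, -0.5]
grip_width: 0.0121
grasp_force: 20.0
```

>>> jog_arm --motion '[{"x": -0.03, "y": -4.15, "z": 0, "ax": 0, "ay": 0, "az": 0}, {"x": -0.03, "y": -4.15, "z": 0, "ax": 0, "ay": 0, "az": 0}, {"x": -0.03, "y": -4.15, "z": 0, "ax": 0, "ay": 0, "az": 0}, {"x": -0.03, "y": -4.15, "z": 0, "ax": 0, "ay": 0, "az": 0}, {"x": -0.03, "y": -4.15, "z": 0, "ax": 0, "ay": 0, "az": 0}]'

```text
time_s: 36.2
tool_pos: [0.5048, -0.1517, 0.1697]
tool_rot: [179.9, 0.1, -170.3]
force: [1.3, 0.6, -0.0]
grip_width: 0.0127
grasp_force: 20.0
```

>>> jog_arm --motion '[{"x": -0.03, "y": -4.15, "z": 0, "ax": 0, "ay": 0, "az": 0}, {"x": -0.03, "y": -4.15, "z": 0, "ax": 0, "ay": 0, "az": 0}, {"x": -0.03, "y": -4.15, "z": 0, "ax": 0, "ay": 0, "az": 0}, {"x": 0, "y": 0, "z": 0, "ax": 0, "ay": 0, "az": 7.92}, {"x": 0, "y": 0, "z": 0, "ax": 0, "ay": 0, "az": 7.92}]'

```text
time_s: 36.7
tool_pos: [0.5251, -0.276, 0.1692]
tool_rot: [-179.9, -0.1, 173.2]
force: [0.1, 1.0, 0.1]
grip_width: 0.012
grasp_force: 20.0
```

>>> jog_arm --motion '[{"x": 0, "y": 0, "z": 0, "ax": 0, "ay": 0, "az": 7.92}, {"x": 0, "y": 0, "z": 0, "ax": 0, "ay": 0, "az": 7.92}, {"x": 0, "y": 0, "z": 0, "ax": 0, "ay": 0, "az": 7.92}, {"x": 0, "y": 0, "z": 0, "ax": 0, "ay": 0, "az": 7.92}, {"x": 0, "y": 0, "z": 0, "ax": 0, "ay": 0, "az": 7.92}]'

```text
time_s: 37.2
tool_pos: [0.5264, -0.2727, 0.1692]
tool_rot: [180.0, -0.0, 133.9]
force: [-0.1, -0.2, -0.5]
grip_width: 0.0123
grasp_force: 20.0
```

>>> jog_arm --motion '[{"x": 0, "y": 0, "z": 0, "ax": 0, "ay": 0, "az": 7.92}, {"x": 0, "y": 0, "z": 0, "ax": 0, "ay": 0, "az": 7.92}, {"x": 0, "y": 0, "z": 0, "ax": 0, "ay": 0, "az": 7.92}, {"x": 0, "y": 0, "z": 4, "ax": 0, "ay": 0, "az": 7.92}, {"x": 0, "y": 0, "z": 4, "ax": 0, "ay": 0, "az": 7.92}]'

```text
time_s: 37.7
tool_pos: [0.5278, -0.2728, 0.0895]
tool_rot: [179.8, -0.0, 94.3]
force: [-0.4, 1.0, -1.3]
grip_width: 0.0123
grasp_force: 20.0
```

>>> jog_arm --motion '[{"x": 0, "y": 0, "z": 3, "ax": 0, "ay": 0, "az": 0}, {"x": 0, "y": 0, "z": 0, "ax": 0, "ay": 0, "az": 0}, {"x": 0, "y": 0, "z": 0, "ax": 0, "ay": 0, "az": 0}, {"x": 0, "y": 0, "z": 0, "ax": 0, "ay": 0, "az": 0}, {"x": 0, "y": 0, "z": 0, "ax": 0, "ay": 0, "az": 0}]'

```text
time_s: 38.2
tool_pos: [0.5278, -0.2736, 0.0611]
tool_rot: [179.8, 0.1, 94.6]
force: [0.4, -0.4, -0.5]
grip_width: 0.012
grasp_force: 20.0
```

```bash
python3 - <<'E'
from h import *
cuv('s7')
print(env.get_obs()['tool_pos'],delta([.5264,-.2722,.0092],94.7))
E
```

```text
blob [387, 235, 27, 7, 157] [0.599 0.26 ]
[ 0.52765291 -0.2734251   0.06075632] [[0.14, -0.13, 5.16], [0.15, 0.04, -0.07]]
```

>>> jog_arm --motion '[{"x": 0.14, "y": -0.1, "z": 2.5, "ax": 0, "ay": 0, "az": 0}, {"x": 0, "y": 0, "z": 1.5, "ax": 0, "ay": 0, "az": 0}, {"x": 0, "y": 0, "z": 0.75, "ax": 0, "ay": 0, "az": 0}, {"x": 0, "y": 0, "z": 0.35, "ax": 0, "ay": 0, "az": 0}, {"x": 0, "y": 0, "z": 0, "ax": 0, "ay": 0, "az": 0}]'

```text
time_s: 38.75
tool_pos: [0.5257, -0.2721, 0.0085]
tool_rot: [180.0, 0.0, 94.6]
force: [0.4, -0.3, -0.3]
grip_width: 0.0122
grasp_force: 20.0
```

>>> jog_arm --motion '[{"x": 0, "y": 0, "z": 0, "ax": 0, "ay": 0, "az": 0}, {"x": 0, "y": 0, "z": 0, "ax": 0, "ay": 0, "az": 0}, {"x": 0, "y": 0, "z": 0, "ax": 0, "ay": 0, "az": 0}, {"x": 0, "y": 0, "z": 0, "ax": 0, "ay": 0, "az": 0}, {"x": 0, "y": 0, "z": 0, "ax": 0, "ay": 0, "az": 0}]'

```text
time_s: 39.25
tool_pos: [0.5256, -0.2717, 0.0081]
tool_rot: [180.0, 0.0, 94.6]
force: [-0.1, -0.4, 0.1]
grip_width: 0.0122
grasp_force: 20.0
```

>>> jog_arm --motion '[{"x": 0, "y": 0, "z": 0, "ax": 0, "ay": 0, "az": 0}, {"x": 0, "y": 0, "z": 0, "ax": 0, "ay": 0, "az": 0}, {"x": 0, "y": 0, "z": 0, "ax": 0, "ay": 0, "az": 0}, {"x": 0, "y": 0, "z": 0, "ax": 0, "ay": 0, "az": 0}, {"x": 0, "y": 0, "z": 0, "ax": 0, "ay": 0, "az": 0}]' --claw -0.5

```text
time_s: 39.75
tool_pos: [0.5256, -0.2716, 0.0081]
tool_rot: [180.0, -0.0, 94.6]
force: [-0.5, -0.1, -0.7]
grip_width: 0.0215
grasp_force: 0.0
```

>>> jog_arm --motion '[{"x": 0, "y": 0, "z": -1, "ax": 0, "ay": 0, "az": 0}, {"x": 0, "y": 0, "z": -3, "ax": 0, "ay": 0, "az": 0}, {"x": 0, "y": 0, "z": -4, "ax": 0, "ay": 0, "az": 0}, {"x": 0, "y": 0, "z": -4, "ax": 0, "ay": 0, "az": 0}, {"x": 0, "y": 0, "z": -4, "ax": 0, "ay": 0, "az": 0}]'

```text
time_s: 40.25
tool_pos: [0.5251, -0.272, 0.1702]
tool_rot: [180.0, 0.0, 94.6]
force: [1.1, 0.3, -0.2]
grip_width: 0.0219
grasp_force: 0.0
```

>>> jog_arm --motion '[{"x": 3.99, "y": 0.97, "z": 0, "ax": 0, "ay": 0, "az": 0}, {"x": 3.99, "y": 0.97, "z": 0, "ax": 0, "ay": 0, "az": 0}, {"x": 3.99, "y": 0.97, "z": 0, "ax": 0, "ay": 0, "az": 0}, {"x": 3.99, "y": 0.97, "z": 0, "ax": 0, "ay": 0, "az": 0}, {"x": 3.99, "y": 0.97, "z": 0, "ax": 0, "ay": 0, "az": 0}]' --claw -0.08

```text
time_s: 40.75
tool_pos: [0.5579, -0.0675, 0.1689]
tool_rot: [179.9, -0.1, 94.6]
force: [0.2, -0.6, -0.9]
grip_width: 0.0396
grasp_force: 0.0
```

>>> jog_arm --motion '[{"x": 3.99, "y": 0.97, "z": 0, "ax": 0, "ay": 0, "az": 0}, {"x": 3.99, "y": 0.97, "z": 0, "ax": 0, "ay": 0, "az": 0}, {"x": 3.99, "y": 0.97, "z": 0, "ax": 0, "ay": 0, "az": 0}, {"x": 3.99, "y": 0.97, "z": 0, "ax": 0, "ay": 0, "az": 0}, {"x": 3.99, "y": 0.97, "z": 0, "ax": 0, "ay": 0, "az": 0}]'

```text
time_s: 41.25
tool_pos: [0.5903, 0.1354, 0.1689]
tool_rot: [180.0, -0.0, 94.6]
force: [1.1, -1.5, 0.0]
grip_width: 0.0398
grasp_force: 0.0
```

>>> jog_arm --motion '[{"x": 3.99, "y": 0.97, "z": 0, "ax": 0, "ay": 0, "az": 0}, {"x": 3.99, "y": 0.97, "z": 0, "ax": 0, "ay": 0, "az": 0}, {"x": 3.99, "y": 0.97, "z": 0, "ax": 0, "ay": 0, "az": 0}, {"x": 0, "y": 0, "z": 0, "ax": 0, "ay": 0, "az": -5.3}, {"x": 0, "y": 0, "z": 0, "ax": 0, "ay": 0, "az": 0}]'

```text
time_s: 41.75
tool_pos: [0.6094, 0.2568, 0.1684]
tool_rot: [180.0, 0.1, 100.1]
force: [-0.2, -1.8, -0.1]
grip_width: 0.0397
grasp_force: 0.0
```

```bash
python3 - <<'E'
from h import *
im,p=snap('scene','s8')
a=cv2.resize(im[150:225,145:245],(800,600),interpolation=3)
cv2.imwrite('pics/s8b.png',a)
print(env.get_obs()['tool_pos'],delta([.6095,.2555,.034],99.9))
E
```

```text
[0.60965117 0.2548575  0.16859861] [[0.08, -0.01, 13.46], [0.02, 0.05, -0.1]]
```

View pics/s8b.png

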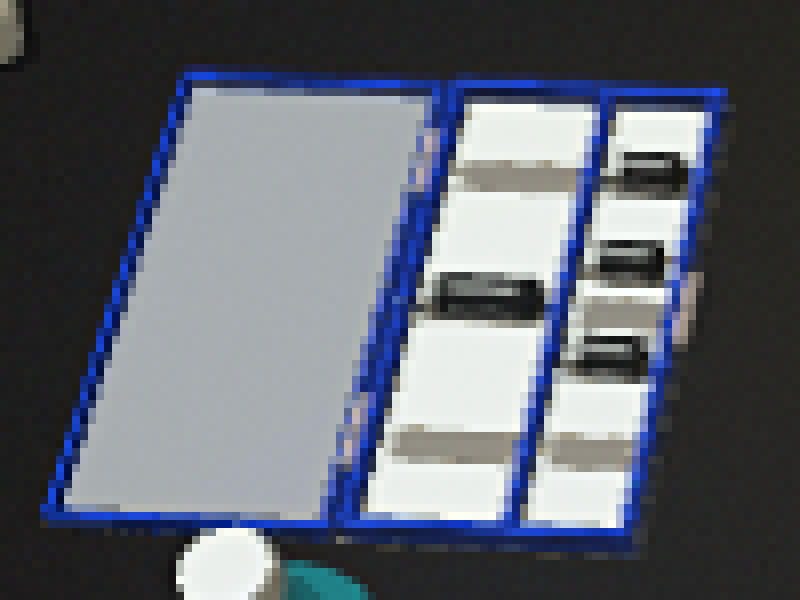

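>>> jog_arm --motion '[{"x": 0, "y": 0, "z": 4, "ax": 0, "ay": 0, "az": 0}, {"x": 0, "y": 0, "z": 3, "ax": 0, "ay": 0, "az": 0}, {"x": 0, "y": 0, "z": 2, "ax": 0, "ay": 0, "az": 0}, {"x": 0, "y": 0, "z": 0, "ax": 0, "ay": 0, "az": 0}, {"x": 0, "y": 0, "z": 0, "ax": 0, "ay": 0, "az": 0}]' --squeeze 10

```text
time_s: 42.3
tool_pos: [0.6101, 0.254, 0.0791]
tool_rot: [180.0, 0.0, 99.7]
force: [-1.0, 0.9, -0.0]
grip_width: 0.0401
grasp_force: 0.0
```

```bash
python3 - <<'E'
from h import *
im,p=snap('side','d1')
im2,p2=snap('scene','s9')
a=cv2.resize(im[225:305,250:370],(600,400),interpolation=3)
b=cv2.resize(im2[170:260,350:440],(400,400),interpolation=3)
cv2.imwrite('pics/d1b.png',cv2.resize(np.hstack([a,b]),(800,320)))
print(env.get_obs()['tool_pos'],delta([.6095,.2555,.034],99.9))
E
```

```text
[0.61080891 0.25490703 0.0801056 ] [[0.08, -0.13, 4.61], [0.16, -0.03, -0.09]]
```

View pics/d1b.png

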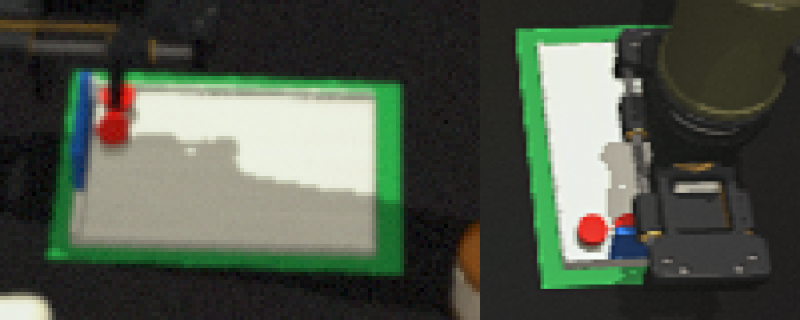

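>>> jog_arm --motion '[{"x": 0, "y": -0.1, "z": 2, "ax": 0, "ay": 0, "az": 0}, {"x": 0, "y": 0, "z": 1.5, "ax": 0, "ay": 0, "az": 0}, {"x": 0, "y": 0, "z": 1.1, "ax": 0, "ay": 0, "az": 0}, {"x": 0, "y": 0, "z": 0, "ax": 0, "ay": 0, "az": 0}, {"x": 0, "y": 0, "z": 0, "ax": 0, "ay": 0, "az": 0}]'

```text
time_s: 42.9
tool_pos: [0.6087, 0.2552, 0.0323]
tool_rot: [180.0, 0.0, 99.9]
force: [-0.0, 0.2, 0.2]
grip_width: 0.0398
grasp_force: 0.0
```

>>> jog_arm --motion '[{"x": 0, "y": 0, "z": 0, "ax": 0, "ay": 0, "az": 0}, {"x": 0, "y": 0, "z": 0, "ax": 0, "ay": 0, "az": 0}, {"x": 0, "y": 0, "z": 0, "ax": 0, "ay": 0, "az": 0}, {"x": 0, "y": 0, "z": 0, "ax": 0, "ay": 0, "az": 0}, {"x": 0, "y": 0, "z": 0, "ax": 0, "ay": 0, "az": 0}]' --claw -0.6

```text
time_s: 43.4
tool_pos: [0.6086, 0.2554, 0.0322]
tool_rot: [180.0, -0.0, 99.9]
force: [0.9, 0.1, 0.4]
grip_width: 0.0184
grasp_force: 0.0
```

>>> jog_arm --motion '[{"x": 0, "y": 0, "z": 0, "ax": 0, "ay": 0, "az": 0}, {"x": 0, "y": 0, "z": 0, "ax": 0, "ay": 0, "az": 0}, {"x": 0, "y": 0, "z": 0, "ax": 0, "ay": 0, "az": 0}, {"x": 0, "y": 0, "z": 0, "ax": 0, "ay": 0, "az": 0}, {"x": 0, "y": 0, "z": 0, "ax": 0, "ay": 0, "az": 0}]' --claw -0.75

```text
time_s: 43.9
tool_pos: [0.6089, 0.2554, 0.0321]
tool_rot: [180.0, 0.0, 99.9]
force: [0.9, -0.0, -1.9]
grip_width: 0.011
grasp_force: 0.7
```

>>> jog_arm --motion '[{"x": 0, "y": 0, "z": 0, "ax": 0, "ay": 0, "az": 0}, {"x": 0, "y": 0, "z": 0, "ax": 0, "ay": 0, "az": 0}, {"x": 0, "y": 0, "z": 0, "ax": 0, "ay": 0, "az": 0}, {"x": 0, "y": 0, "z": 0, "ax": 0, "ay": 0, "az": 0}, {"x": 0, "y": 0, "z": 0, "ax": 0, "ay": 0, "az": 0}]' --claw -1

```text
time_s: 44.4
tool_pos: [0.6086, 0.2552, 0.0321]
tool_rot: [180.0, 0.0, 99.9]
force: [1.7, -0.6, -0.1]
grip_width: 0.0078
grasp_force: 10.0
```

>>> jog_arm --motion '[{"x": 0, "y": 0, "z": 0, "ax": 0, "ay": 0, "az": 0}, {"x": 0, "y": 0, "z": 0, "ax": 0, "ay": 0, "az": 0}, {"x": 0, "y": 0, "z": 0, "ax": 0, "ay": 0, "az": 0}, {"x": 0, "y": 0, "z": -0.1, "ax": 0, "ay": 0, "az": 0}, {"x": 0, "y": 0, "z": -0.1, "ax": 0, "ay": 0, "az": 0}]' --squeeze 55

```text
time_s: 44.9
tool_pos: [0.6077, 0.2556, 0.0335]
tool_rot: [-179.9, -0.0, 99.9]
force: [-0.3, 0.4, -2.7]
grip_width: 0.0079
grasp_force: 55.0
```

>>> jog_arm --motion '[{"x": 0, "y": 0, "z": -0.2, "ax": 0, "ay": 0, "az": 0}, {"x": 0, "y": 0, "z": -0.4, "ax": 0, "ay": 0, "az": 0}, {"x": 0, "y": 0, "z": -0.7, "ax": 0, "ay": 0, "az": 0}, {"x": 0, "y": 0, "z": -1, "ax": 0, "ay": 0, "az": 0}, {"x": 0, "y": 0, "z": -1, "ax": 0, "ay": 0, "az": 0}]'

```text
time_s: 45.4
tool_pos: [0.6087, 0.2553, 0.0682]
tool_rot: [180.0, -0.0, 99.9]
force: [0.6, 0.1, -4.2]
grip_width: 0.0077
grasp_force: 55.0
```

>>> jog_arm --motion '[{"x": 0, "y": 0, "z": -1, "ax": 0, "ay": 0, "az": 0}, {"x": 0, "y": 0, "z": -0.7, "ax": 0, "ay": 0, "az": 0}, {"x": 0, "y": 0, "z": -0.4, "ax": 0, "ay": 0, "az": 0}, {"x": 0, "y": 0, "z": 0, "ax": 0, "ay": 0, "az": 0}, {"x": 0, "y": 0, "z": 0, "ax": 0, "ay": 0, "az": 0}]'

```text
time_s: 45.9
tool_pos: [0.6083, 0.2553, 0.0878]
tool_rot: [-180.0, -0.0, 99.9]
force: [-1.1, -0.3, -4.8]
grip_width: 0.0074
grasp_force: 55.0
```

```bash
python3 - <<'E'
from h import *
im,p=snap('side','d2')
a=cv2.resize(im[170:310,230:370],(600,600),interpolation=3)
cv2.imwrite('pics/d2b.png',a)
o=env.get_obs();print(o['tool_pos'],o['tool_rot'],o['grip_width'],o['force'],o['wrist_torque'])
E
```

```text
[0.60813873 0.25532277 0.08761704] [-1.79954856e+02  3.81151331e-03  9.99133646e+01] 0.007800991313217429 [-0.01750525 -0.03151714 -3.89862987] [-0.03424431 -0.19012952  0.00754345]
```

View pics/d2b.png

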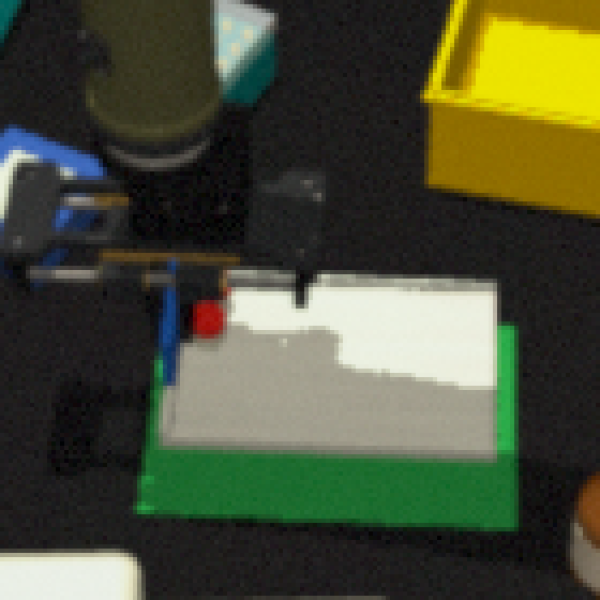

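>>> jog_arm --motion '[{"x": -0.6, "y": -0.08, "z": -1, "ax": 0, "ay": 0, "az": 0}, {"x": -1.2, "y": -0.08, "z": -1.8, "ax": 0, "ay": 0, "az": 0}, {"x": -1.9, "y": -0.08, "z": -2, "ax": 0, "ay": 0, "az": 0}, {"x": -2.5, "y": -0.08, "z": -1.6, "ax": 0, "ay": 0, "az": 0}, {"x": -3, "y": -0.08, "z": -0.8, "ax": 0, "ay": 0, "az": 0}]'

```text
time_s: 46.45
tool_pos: [0.622, 0.1613, 0.1636]
tool_rot: [179.8, -0.0, 99.9]
force: [-0.4, 0.1, -3.6]
grip_width: 0.008
grasp_force: 55.0
```

>>> jog_arm --motion '[{"x": -3, "y": -0.08, "z": 0, "ax": 0, "ay": 0, "az": 0}, {"x": -3, "y": -0.08, "z": 0, "ax": 0, "ay": 0, "az": 0}, {"x": -3, "y": -0.08, "z": 0, "ax": 0, "ay": 0, "az": 0}, {"x": -3, "y": -0.08, "z": 0, "ax": 0, "ay": 0, "az": 0}, {"x": -3, "y": -0.08, "z": 0, "ax": 0, "ay": 0, "az": 0}]'

```text
time_s: 46.95
tool_pos: [0.6423, 0.011, 0.162]
tool_rot: [179.9, 0.0, 99.7]
force: [0.3, 0.5, -3.0]
grip_width: 0.008
grasp_force: 55.0
```

>>> jog_arm --motion '[{"x": -2.7, "y": -0.08, "z": 0, "ax": 0, "ay": 0, "az": 0}, {"x": -2.3, "y": -0.08, "z": 0, "ax": 0, "ay": 0, "az": 0}, {"x": -1.8, "y": -0.08, "z": 0, "ax": 0, "ay": 0, "az": 0}, {"x": -1.2, "y": -0.08, "z": 0, "ax": 0, "ay": 0, "az": 0}, {"x": -0.8, "y": -0.08, "z": 0, "ax": 0, "ay": 0, "az": 0}]'

```text
time_s: 47.45
tool_pos: [0.6532, -0.075, 0.1613]
tool_rot: [179.9, 0.0, 99.7]
force: [0.4, 0.1, -3.7]
grip_width: 0.0073
grasp_force: 55.0
```

>>> jog_arm --motion '[{"x": -0.5, "y": -0.08, "z": 0, "ax": 0, "ay": 0, "az": 1}, {"x": 0, "y": 0, "z": 0, "ax": 0, "ay": 0, "az": 2}, {"x": 0, "y": 0, "z": 0, "ax": 0, "ay": 0, "az": 3}, {"x": 0, "y": 0, "z": 0, "ax": 0, "ay": 0, "az": 2.9}, {"x": 0, "y": 0, "z": 0, "ax": 0, "ay": 0, "az": 1}]'

```text
time_s: 47.95
tool_pos: [0.6537, -0.0758, 0.16]
tool_rot: [-180.0, -0.0, 90.0]
force: [-0.4, 0.0, -3.3]
grip_width: 0.0076
grasp_force: 55.0
```

>>> jog_arm --motion '[{"x": 0, "y": 0, "z": 0, "ax": 0, "ay": 0, "az": 0}, {"x": 0, "y": 0, "z": 0, "ax": 0, "ay": 0, "az": 0}, {"x": 0, "y": 0, "z": 0, "ax": 0, "ay": 0, "az": 0}, {"x": 0, "y": 0, "z": 0, "ax": 0, "ay": 0, "az": 0}, {"x": 0, "y": 0, "z": 0, "ax": 0, "ay": 0, "az": 0}]'

```text
time_s: 48.45
tool_pos: [0.6536, -0.0769, 0.1601]
tool_rot: [180.0, -0.0, 90.0]
force: [0.1, 0.6, -2.6]
grip_width: 0.0073
grasp_force: 55.0
```

```bash
python3 - <<'E'
from h import *
im,p=snap('side','d3');im2,p2=snap('scene','s10')
a=cv2.resize(im[100:280,230:430],(444,400),interpolation=3)
b=cv2.resize(im2[100:280,230:390],(356,400),interpolation=3)
cv2.imwrite('pics/d3b.png',np.hstack([a,b]))
o=env.get_obs();print(o['tool_pos'],o['tool_rot'],o['grip_width'],o['qpos'].round(1),delta([.653,-.077,.146],90))
E
```

```text
[ 0.65357925 -0.07688506  0.16009104] [ 1.79993910e+02 -7.47129011e-03  9.00133626e+01] 0.007698179829742324 [-39.1  32.7  61.5  88.3 -29.3  76.6  25.5] [[-0.01, -0.06, 1.41], [0.01, -0.01, 0.01]]
```

View pics/d3b.png

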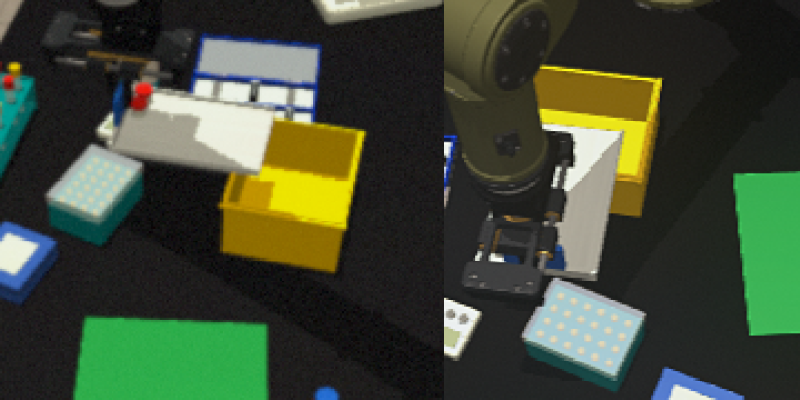

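>>> jog_arm --motion '[{"x": 0, "y": 0, "z": 0.6, "ax": 0, "ay": 0, "az": 0}, {"x": 0, "y": 0, "z": 0.8, "ax": 0, "ay": 0, "az": 0}, {"x": 0, "y": -0.11, "z": -0.71, "ax": -2, "ay": 0, "az": 0}, {"x": 0, "y": -0.11, "z": -0.71, "ax": -2, "ay": 0, "az": 0}, {"x": 0, "y": -0.11, "z": -0.71, "ax": -2, "ay": 0, "az": 0}]'

```text
time_s: 49.05
tool_pos: [0.649, -0.0769, 0.1664]
tool_rot: [174.0, 0.0, 90.0]
force: [0.6, -0.5, -2.9]
grip_width: 0.0077
grasp_force: 55.0
```

```bash
python3 - <<'E'
from h import *
o=env.get_obs();r=R.from_euler('xyz',o['tool_rot'],degrees=True)
print(o['tool_pos'],o['qpos'].round(1),'lip',o['tool_pos']+r.apply([0,-.203,.026]),'grip',o['tool_pos']+r.apply([0,0,-.019]))
E
```

```text
[ 0.64904894 -0.07693854  0.16638503] [-44.3  27.2  64.4  94.5 -27.9  69.1  25.4] lip [ 0.44987426 -0.07696091  0.11932712] grip [ 0.6470647  -0.07693253  0.18528113]
```

>>> jog_arm --motion '[{"x": 0, "y": -0.11, "z": -0.71, "ax": -2, "ay": 0, "az": 0}, {"x": 0, "y": -0.11, "z": -0.71, "ax": -2, "ay": 0, "az": 0}, {"x": 0, "y": -0.11, "z": -0.71, "ax": -2, "ay": 0, "az": 0}, {"x": 0, "y": -0.11, "z": -0.71, "ax": -2, "ay": 0, "az": 0}, {"x": 0, "y": 0, "z": 0, "ax": 0, "ay": 0, "az": 0}]'

```text
time_s: 49.55
tool_pos: [0.6394, -0.0772, 0.1944]
tool_rot: [166.0, -0.1, 90.0]
force: [-0.7, 0.4, -4.2]
grip_width: 0.0075
grasp_force: 55.0
```

```bash
python3 - <<'E'
from h import *
o=env.get_obs();r=R.from_euler('xyz',o['tool_rot'],degrees=True)
print(o['tool_pos'],o['tool_rot'],o['qpos'].round(1),'lip',o['tool_pos']+r.apply([0,-.203,.026]))
E
```

```text
[ 0.63944204 -0.07717054  0.19442517] [ 1.66010340e+02 -1.36585754e-01  8.99800109e+01] [-52.9  15.7  68.1 101.6 -20.6  59.9  21.1] lip [ 0.44874863 -0.07692688  0.12012196]
```

>>> jog_arm --motion '[{"x": 0, "y": -0.11, "z": -0.71, "ax": -2, "ay": 0, "az": 0}, {"x": 0, "y": -0.11, "z": -0.71, "ax": -2, "ay": 0, "az": 0}, {"x": 0, "y": -0.11, "z": -0.71, "ax": -2, "ay": 0, "az": 0}, {"x": 0, "y": -0.11, "z": -0.71, "ax": -2, "ay": 0, "az": 0}, {"x": 0, "y": -0.11, "z": -0.71, "ax": -2, "ay": 0, "az": 0}]'

```text
time_s: 50.05
tool_pos: [0.6237, -0.0773, 0.2259]
tool_rot: [156.1, 0.0, 90.0]
force: [-1.0, -0.3, -4.1]
grip_width: 0.0077
grasp_force: 55.0
```

```bash
python3 - <<'E'
from h import *
o=env.get_obs();r=R.from_euler('xyz',o['tool_rot'],degrees=True)
print(o['tool_pos'],o['tool_rot'],o['qpos'].round(1),'lip',o['tool_pos']+r.apply([0,-.203,.026]))
E
```

```text
[ 0.6237381  -0.07733178  0.22587672] [1.56069426e+02 4.16693090e-02 8.99687701e+01] [-6.290e+01 -8.200e+00  6.530e+01  1.104e+02  7.900e+00  4.930e+01
 -1.000e-01] lip [ 0.44873481 -0.07731356  0.119769  ]
```

>>> jog_arm --motion '[{"x": 0, "y": -0.06, "z": -0.35, "ax": -1, "ay": 0, "az": 0}, {"x": 0, "y": -0.06, "z": -0.35, "ax": -1, "ay": 0, "az": 0}, {"x": 0, "y": 0, "z": 0, "ax": 0, "ay": 0, "az": 0}, {"x": 0, "y": 0, "z": 0, "ax": 0, "ay": 0, "az": 0}, {"x": 0, "y": 0, "z": 0, "ax": 0, "ay": 0, "az": 0}]'

```text
time_s: 50.55
tool_pos: [0.6205, -0.0773, 0.2321]
tool_rot: [154.1, 0.1, 90.0]
force: [-0.4, 0.2, -3.3]
grip_width: 0.0075
grasp_force: 55.0
```

>>> jog_arm --motion '[{"x": 0, "y": 0, "z": 0, "ax": 0, "ay": 0, "az": 0}, {"x": 0, "y": 0, "z": 0, "ax": 0, "ay": 0, "az": 0}, {"x": 0, "y": 0, "z": 0, "ax": 0, "ay": 0, "az": 0}, {"x": 0, "y": 0, "z": 0, "ax": 0, "ay": 0, "az": 0}, {"x": 0, "y": 0, "z": 0, "ax": 0, "ay": 0, "az": 0}]'

```text
time_s: 51.05
tool_pos: [0.6206, -0.0768, 0.2325]
tool_rot: [154.0, 0.0, 90.0]
force: [0.2, 0.7, -3.7]
grip_width: 0.0077
grasp_force: 55.0
```

```bash
python3 - <<'E'
from h import *
o=env.get_obs();r=R.from_euler('xyz',o['tool_rot'],degrees=True)
print(o['tool_pos'],o['tool_rot'],o['force'],o['qpos'].round(1),'lip',o['tool_pos']+r.apply([0,-.203,.026]))
im,p=snap('side','d4')
for n in ('side','scene'):
    im,p=snap(n,'chk_'+n);b,g,r_=[im[:,:,i].astype(int) for i in range(3)]
    m=((r_>140)&(g<70)&(b<70)).astype(np.uint8)
    k,l,st,ct=cv2.connectedComponentsWithStats(m)
    print(n,[(ct[i].round().tolist(),int(st[i,4])) for i in range(1,k) if st[i,4]>8])
E
```

```text
[ 0.62063276 -0.07684761  0.23250407] [1.53996250e+02 4.21209999e-03 9.00169416e+01] [ 0.23037343  0.70302522 -3.70180072] [-60.2 -11.7  60.9 112.1  12.2  48.   -3.6] lip [ 0.44958258 -0.07690645  0.12013489]
side [([227.0, 128.0], 17), ([224.0, 134.0], 13), ([233.0, 136.0], 13), ([218.0, 145.0], 14), ([224.0, 153.0], 13), ([221.0, 159.0], 15), ([307.0, 371.0], 55)]
scene [([530.0, 182.0], 39), ([219.0, 299.0], 32), ([256.0, 304.0], 32), ([269.0, 306.0], 32), ([202.0, 311.0], 32), ([215.0, 313.0], 31), ([240.0, 317.0], 32)]
```

```bash
python3 - <<'E'
from h import *
im=cv2.imread('pics/d4.png');im2=cv2.imread('pics/chk_scene.png')
a=cv2.resize(im[110:230,280:410],(433,400),interpolation=3)
b=cv2.resize(im2[120:230,240:340],(364,400),interpolation=3)
cv2.imwrite('pics/d4b.png',np.hstack([a,b]))
E
```

```text
(no output)
```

View pics/d4b.png

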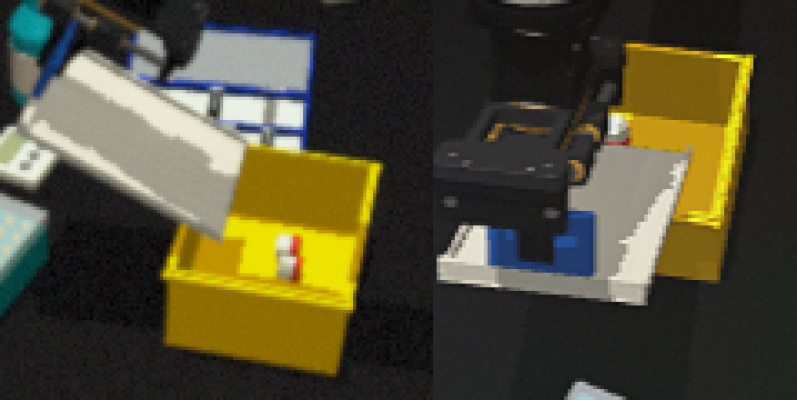

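>>> jog_arm --motion '[{"x": 0, "y": 0.09, "z": 0.71, "ax": 2, "ay": 0, "az": 0}, {"x": 0, "y": 0.15, "z": 1.42, "ax": 4, "ay": 0, "az": 0}, {"x": 0, "y": 0.15, "z": 1.42, "ax": 4, "ay": 0, "az": 0}, {"x": 0, "y": 0.15, "z": 1.42, "ax": 4, "ay": 0, "az": 0}, {"x": 0, "y": 0.15, "z": 1.42, "ax": 4, "ay": 0, "az": 0}]'

```text
time_s: 51.7
tool_pos: [0.647, -0.0761, 0.174]
tool_rot: [171.8, 0.1, 90.1]
force: [-0.0, 0.1, -2.1]
grip_width: 0.0076
grasp_force: 55.0
```

>>> jog_arm --motion '[{"x": 0, "y": 0.15, "z": 1.42, "ax": 4, "ay": 0, "az": 0}, {"x": 0, "y": 0.15, "z": 1.42, "ax": 4, "ay": 0, "az": 0}, {"x": 0, "y": 0, "z": -0.7, "ax": 0, "ay": 0, "az": 0}, {"x": 0, "y": 0, "z": -0.7, "ax": 0, "ay": 0, "az": 0}, {"x": 0, "y": 0, "z": 0, "ax": 0, "ay": 0, "az": 0}]'

```text
time_s: 52.2
tool_pos: [0.6529, -0.0781, 0.1645]
tool_rot: [179.3, 0.0, 89.9]
force: [0.8, -0.2, -3.6]
grip_width: 0.0075
grasp_force: 55.0
```

```bash
python3 - <<'E'
from h import *
o=env.get_obs();print(o['tool_pos'],o['tool_rot'],o['qpos'].round(1),o['grip_width'])
r1=R.from_euler('xyz',[180,0,99.9],degrees=True)
print(delta([.6085,.2553,.0876],99.9),r1.inv().apply(np.array([.6085,.2553,.0876])-o['tool_pos'])*100)
E
```

```text
[ 0.65286038 -0.07810219  0.16448994] [1.79305739e+02 5.90160614e-03 8.99228651e+01] [-38.5  30.9  59.9  88.7 -27.6  75.6  24.5] 0.007458728853353995
[[33.34, -4.57, 7.63], [0.69, 0.07, -9.98]] [33.60644489  1.36217115  7.68899399]
```

>>> jog_arm --motion '[{"x": 0, "y": 0, "z": 0, "ax": 0, "ay": 0, "az": -4.9}, {"x": 0, "y": 0, "z": 0, "ax": 0, "ay": 0, "az": -5}, {"x": 2, "y": 0.1, "z": 0, "ax": 0, "ay": 0, "az": 0}, {"x": 3.5, "y": 0.14, "z": 0, "ax": 0, "ay": 0, "az": 0}, {"x": 4, "y": 0.16, "z": 0, "ax": 0, "ay": 0, "az": 0}]'

```text
time_s: 52.7
tool_pos: [0.6395, 0.0162, 0.1638]
tool_rot: [179.3, 0.0, 99.6]
force: [0.2, -0.5, -3.2]
grip_width: 0.0077
grasp_force: 55.0
```

>>> jog_arm --motion '[{"x": 4, "y": 0.16, "z": 0, "ax": 0, "ay": 0, "az": 0}, {"x": 4, "y": 0.16, "z": 0, "ax": 0, "ay": 0, "az": 0}, {"x": 4, "y": 0.16, "z": 0, "ax": 0, "ay": 0, "az": 0}, {"x": 4, "y": 0.16, "z": 0, "ax": 0, "ay": 0, "az": 0}, {"x": 4, "y": 0.16, "z": 0, "ax": 0, "ay": 0, "az": 0}]'

```text
time_s: 53.2
tool_pos: [0.6128, 0.2173, 0.1636]
tool_rot: [179.4, -0.1, 99.9]
force: [0.3, -0.2, -3.1]
grip_width: 0.0074
grasp_force: 55.0
```

>>> jog_arm --motion '[{"x": 2.5, "y": 0.1, "z": 1, "ax": 0, "ay": 0, "az": 0}, {"x": 1.5, "y": 0.06, "z": 2, "ax": 0, "ay": 0, "az": 0}, {"x": 0, "y": 0, "z": 2.5, "ax": 0, "ay": 0, "az": 0}, {"x": 0, "y": 0, "z": 1.5, "ax": 0, "ay": 0, "az": 0}, {"x": 0, "y": 0, "z": 0, "ax": 0, "ay": 0, "az": 0}]'

```text
time_s: 53.7
tool_pos: [0.6068, 0.253, 0.089]
tool_rot: [179.8, 0.2, 99.7]
force: [-0.1, 0.1, -3.9]
grip_width: 0.0077
grasp_force: 55.0
```

>>> jog_arm --motion '[{"x": 0, "y": 0, "z": 0, "ax": 0, "ay": 0, "az": 0}, {"x": 0, "y": 0, "z": 0, "ax": 0, "ay": 0, "az": 0}, {"x": 0, "y": 0, "z": 0, "ax": 0, "ay": 0, "az": 0}, {"x": 0, "y": 0, "z": 0, "ax": 0, "ay": 0, "az": 0}, {"x": 0, "y": 0, "z": 0, "ax": 0, "ay": 0, "az": 0}]'

```text
time_s: 54.2
tool_pos: [0.6088, 0.2551, 0.0918]
tool_rot: [179.6, 0.1, 99.8]
force: [-0.3, -0.0, -3.8]
grip_width: 0.0077
grasp_force: 55.0
```

```bash
python3 - <<'E'
from h import *
o=env.get_obs();print(o['tool_pos'],o['tool_rot'],o['qpos'].round(1),o['grip_width'],o['force'])
print(delta([.6083,.2553,.0321],99.9))
E
```

```text
[0.60881749 0.25514902 0.09181457] [1.79562442e+02 5.47201348e-02 9.98496885e+01] [-64.3  33.5  53.7  92.2 -28.4  68.5   5.2] 0.007714585553519833 [-0.32553992 -0.04528929 -3.826266  ]
[[0.03, -0.09, 5.97], [0.44, 0.05, -0.05]]
```

>>> jog_arm --motion '[{"x": 0, "y": -0.05, "z": 2, "ax": 0.4, "ay": 0, "az": 0}, {"x": 0, "y": 0, "z": 2, "ax": 0, "ay": 0, "az": 0}, {"x": 0, "y": 0, "z": 1.2, "ax": 0, "ay": 0, "az": 0}, {"x": 0, "y": 0, "z": 0.3, "ax": 0, "ay": 0, "az": 0}, {"x": 0, "y": 0, "z": 0.1, "ax": 0, "ay": 0, "az": 0}]'

```text
time_s: 54.7
tool_pos: [0.608, 0.2547, 0.0346]
tool_rot: [-179.9, 0.1, 99.8]
force: [0.5, -0.2, -2.3]
grip_width: 0.0077
grasp_force: 55.0
```

>>> jog_arm --motion '[{"x": 0, "y": 0, "z": 0.1, "ax": 0, "ay": 0, "az": 0}, {"x": 0, "y": 0, "z": 0.1, "ax": 0, "ay": 0, "az": 0}, {"x": 0, "y": 0, "z": 0, "ax": 0, "ay": 0, "az": 0}, {"x": 0, "y": 0, "z": 0, "ax": 0, "ay": 0, "az": 0}, {"x": 0, "y": 0, "z": 0, "ax": 0, "ay": 0, "az": 0}]'

```text
time_s: 55.2
tool_pos: [0.6083, 0.2551, 0.0336]
tool_rot: [180.0, 0.1, 99.9]
force: [0.2, -0.1, -2.9]
grip_width: 0.0077
grasp_force: 55.0
```

```bash
python3 - <<'E'
from h import *
o=env.get_obs();print(o['force'],o['wrist_torque']);print(o['tool_pos'],o['tool_rot'],delta([.6083,.2553,.0321],99.9))
E
```

```text
[ 0.18389057 -0.06242419 -2.85879201] [-0.07072918 -0.12206874  0.04614934]
[0.6082977  0.25507058 0.03362468] [1.79980063e+02 6.13695173e-02 9.98557655e+01] [[0.02, 0.0, 0.15], [0.02, 0.06, -0.04]]
```

>>> jog_arm --motion '[{"x": 0, "y": 0, "z": 0.08, "ax": 0, "ay": 0, "az": 0}, {"x": 0, "y": 0, "z": 0.08, "ax": 0, "ay": 0, "az": 0}, {"x": 0, "y": 0, "z": 0, "ax": 0, "ay": 0, "az": 0}, {"x": 0, "y": 0, "z": 0, "ax": 0, "ay": 0, "az": 0}, {"x": 0, "y": 0, "z": 0, "ax": 0, "ay": 0, "az": 0}]'

```text
time_s: 55.7
tool_pos: [0.6083, 0.255, 0.0321]
tool_rot: [180.0, 0.1, 99.8]
force: [-1.5, -0.9, 1.6]
grip_width: 0.0076
grasp_force: 55.0
```

>>> jog_arm --motion '[{"x": 0, "y": 0, "z": 0, "ax": 0, "ay": 0, "az": 0}, {"x": 0, "y": 0, "z": 0, "ax": 0, "ay": 0, "az": 0}, {"x": 0, "y": 0, "z": 0, "ax": 0, "ay": 0, "az": 0}, {"x": 0, "y": 0, "z": 0, "ax": 0, "ay": 0, "az": 0}, {"x": 0, "y": 0, "z": 0, "ax": 0, "ay": 0, "az": 0}]' --claw -0.3

```text
time_s: 56.2
tool_pos: [0.6082, 0.2549, 0.0317]
tool_rot: [-180.0, 0.1, 99.9]
force: [0.1, -0.1, -0.2]
grip_width: 0.0296
grasp_force: 0.0
```

>>> jog_arm --motion '[{"x": 0, "y": 0, "z": -1, "ax": 0, "ay": 0, "az": 0}, {"x": 0, "y": 0, "z": -3, "ax": 0, "ay": 0, "az": 0}, {"x": 0, "y": 0, "z": -4, "ax": 0, "ay": 0, "az": 0}, {"x": 0, "y": 0, "z": -4, "ax": 0, "ay": 0, "az": 0}, {"x": 0, "y": 0, "z": -4, "ax": 0, "ay": 0, "az": 0}]'

```text
time_s: 56.7
tool_pos: [0.6081, 0.2548, 0.1941]
tool_rot: [180.0, 0.1, 99.8]
force: [-0.4, 0.2, -1.3]
grip_width: 0.0303
grasp_force: 0.0
```

>>> jog_arm --motion '[{"x": -4, "y": 0, "z": 0, "ax": 0, "ay": 0, "az": 0}, {"x": -4, "y": 0, "z": 0, "ax": 0, "ay": 0, "az": 0}, {"x": -4, "y": 0, "z": 0, "ax": 0, "ay": 0, "az": 0}, {"x": -4, "y": 0, "z": 0, "ax": 0, "ay": 0, "az": 0}, {"x": -4, "y": 0, "z": 0, "ax": 0, "ay": 0, "az": 0}]'

```text
time_s: 57.2
tool_pos: [0.6426, 0.0565, 0.193]
tool_rot: [179.9, 0.1, 99.9]
force: [0.9, 0.4, 0.2]
grip_width: 0.0304
grasp_force: 0.0
```

>>> jog_arm --motion '[{"x": 0, "y": -2, "z": 0, "ax": 0, "ay": 0, "az": 0}, {"x": 0, "y": -2, "z": 0, "ax": 0, "ay": 0, "az": 0}, {"x": 0, "y": 0, "z": 0, "ax": 0, "ay": 0, "az": 0}, {"x": 0, "y": 0, "z": 0, "ax": 0, "ay": 0, "az": 0}, {"x": 0, "y": 0, "z": 0, "ax": 0, "ay": 0, "az": 0}]'

```text
time_s: 57.7
tool_pos: [0.6038, 0.0522, 0.1925]
tool_rot: [179.9, 0.1, 99.9]
force: [-0.6, -0.3, 0.7]
grip_width: 0.0304
grasp_force: 0.0
```

```bash
python3 - <<'E'
from h import *
import pickle
im,p=snap('wrist','w9');im2,p2=snap('scene','s11');pickle.dump(p,open('w9.pkl','wb'))
a=cv2.resize(im[0:200,180:460],(448,320),interpolation=3)
b=cv2.resize(im2[170:255,350:435],(500,500),interpolation=3)
c=cv2.resize(im2[150:225,145:245],(300,225),interpolation=3)
M=np.zeros((500,800,3),np.uint8);M[:,:500]=b;M[:225,500:]=c;M[240:240+214,500:]=cv2.resize(im[0:200,180:460],(300,214))
cv2.imwrite('pics/fin.png',M)
o=env.get_obs();print(o['tool_pos'],o['time_s'])
E
```

```text
[0.60363699 0.05183966 0.19216172] 57.8
```

View pics/fin.png

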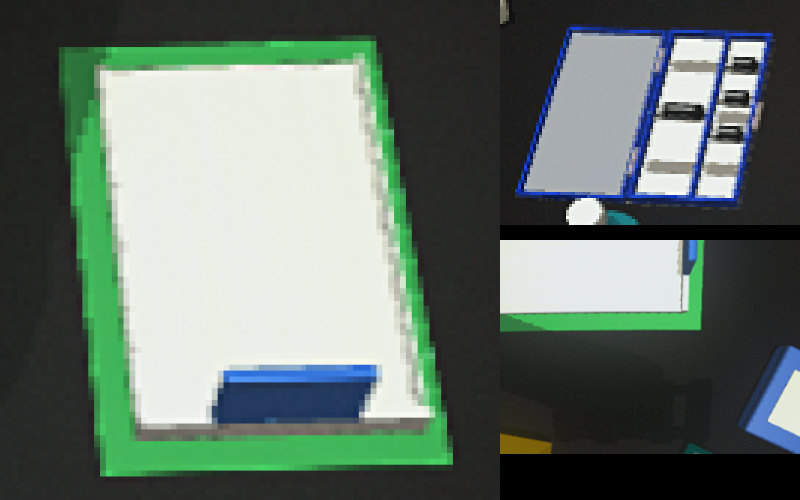

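```bash
python3 -c "
from cell import env
print(env.sign_off())"
```

```text
the job is handed in; nothing more can be done
None
```

The job is done and handed in: the one long and three short cuvettes found lie flat and crosswise in their rows, both pots are in the tub, and the empty tray is back squarely on its pad; the last pictures confirm this.

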